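# Put the drills away in the twist-lock canister

### The arm

A 7-joint arm with a two-finger parallel gripper is mounted at the origin on the work surface. World frame = base frame: x ahead of the robot, y to its left, z up, the work surface at z = 0. Lengths are in m, angles in rad, forces in N, time in s.
With the tool pointing down it reaches from about 0.35 to 0.9 m from the base axis. Payload 8.1 kg.
Tool frame: the origin (TCP) lies at the very end of the fingers, on their centre line; the grasp point (between the pads) lies arm.hold_point_z behind it (arm.hold_point_z is the distance from the TCP to the grasp point, in m); z points along the fingers, y is the line along which they close (so a half turn about z gives the same grasp; the last joint's range is limited). The gripper opens to 92 mm and grips with 3 to 60 N. Pads are 19 mm wide; open, the fingers measure 130 mm over their backs; the gripper's body (75 mm by 190 mm) begins 47 mm behind the grasp point.
Start: joints at [1.231, 0.434, 0.025, 1.573, -0.012, 1.134, -0.075], TCP at [0.147, -0.608, 0.196] pointing down, gripper open.
Joint ranges: [-2.62, 2.62], [-0.44, 2.09], [-1.27, 1.32], [0.08, 2.57], [-1.32, 4.46], [0.12, 2], [-2.74, 2.74]. Speed limits (rad/s): [2.22, 2.22, 3.01, 3.01, 3.14, 3.14, 3.14].

### API

Orientations are given as a rotation vector (axis times angle).
In Python, from cell import arm, vision, job, cut_out gives the robot as it stands. The module is installed in compiled form; this text tells all that it offers.
- The arm moves only by the tool play_rows, never from a script. Its argument "increments" is text: rows parted by semicolons, each of 5 numbers parted by spaces: the shift along the tool's x, y, z in cm, then the turn about the tool's z in degrees, then the opening, from -1 (shut) to 1 (fully open), so that 0 is half open. A call has 1 to 5 rows; each row shifts and turns the commanded pose from where the row before left it, along the tool's axes as they then stand; what a row does not reach is not made up. A row lasts 1/12 s, in which the tool goes at most 41.7 mm and 7.16 degrees, less where a joint would pass 70% of its speed; a pose out of reach is approached as far as the arm can. A call is refused whole if a number of a shift passes 4.17 or a number of a turn 7.16, either way. A call with a gripper value outside its range is refused whole. The fingers move at their own pace and stop on an object; "grip_force" is the grip in N (left out, the last holds). Time passes only in rows, so rows that do not move let the fingers close. It gives the time, the measured TCP pose, the force, the opening and the grip force at its end, in the units of the state.
- arm.observe(): the state, without advancing time (a new reading comes with each control period).
- vision.get_image(name): name is "scene" or "top" or "wrist"; returns a dict with "frame" (480x640x3 uint8, red, green, blue), "z_map" (480x640 float32, m along the optical axis (not along the pixel's ray), 0 where there is no reading), "mtx" (3x3 intrinsics, pixels), "cam_to_world" (4x4, takes a point from camera to world coordinates). Camera axes: x right, y up, looking along -z (the intrinsics and any distortion apply to the point x, -y, -z); pixel columns grow to the right and rows downward; lengths in m; the calibration is good to about 2 mm. A picture is of the moment at which its call begins.
- job.sign_off(): hands the job in; it is judged then, once.
Trained networks look in a picture, given as the dict that the camera call returned (one of the last four; its "shot" number tells which), for a name from the list of things; names that differ only in an ending like _2 or _b are one class to them, and where a whole thing is asked for, a point or a joint stands for the part that bears it (a point fixed in the world has none). Each returns a list of dicts, best first, with "confidence" (0 to 1); they miss things now and then, are a little off and sometimes report something else, mostly with a low value. They report only what shows in the picture. A call takes as long as a camera call. They do not tell look-alikes from the thing itself.
- cut_out(query, picture): "mask" (480x640 bool, what is visible of it) and "point" ([row, column] in pixels, amid what is visible of it).
The state is a dict: "clock": time; "joints": joint angles; "dq": joint speeds; "joint_efforts": joint torques, N m; "position": TCP position; "ee_rot": TCP orientation; "force": force on the tool from outside, world axes, zero at the start; "ft_torque": the same for the moment, N m; "width": opening from 0.0 (shut) to 1.0 (fully open); "gripper_force": force on a finger pad.
Only numpy, scipy, OpenCV 4.12 (cv2) and the standard library are available. Lean on these libraries where they do the work, as an engineer would, in place of code of your own. Each camera call takes 0.05 s, during which the arm holds its last target. There are 200 camera calls.

### The job

The drilling is done: put the drills away before they rust. Seat the yellow cup in the canister's black base that is screwed to the bench, with every drill from the black mat standing in the cup, either end up; then put the red cover over it, down on to the base, and turn it clockwise until it is fully locked. Leave everything else on the bench where it is.

Things in the scene. Friction and masses are not known exactly. Their poses are not given: they have to be found in the camera images.
- base: the canister's black base, screwed to the bench: flange 112 mm across, 8 mm thick, with a collar 74 mm outside, 66 mm inside, its top 32 mm above the bench. Origin on the bench under its centre. Outside the collar two lugs, centred on +x and -x, span 30 degrees to either side, reach 43 mm radius, 18 to 24 mm above the bench; under each lug's clockwise end a stop hangs to the flange
- base_seat (a point): the flat seat for the cup inside the base's collar, at its centre, 8 mm above the bench (the flange outside the collar has the same height). Axes as the base. The cup fits with 3 mm to spare all round
- base_mark (a point): the white mark on the base's flange at +x (52 mm out, another at -x): the cover's wing grip points to it when locked. Yellow dots, 75 degrees counter-clockwise (seen from above) of the white marks, show where the wing grip points when the cover is put on
- cup: the yellow-painted steel inner cup for the drills: 60 mm outside, 54 mm inside, 78 mm tall, floor 4 mm thick, about 180 g; starts standing empty on the bench. Origin under the centre of its foot, z up to the open mouth. Seated in the base its origin is 8 mm above the bench. A drill stood in it leans up to 31 degrees and sticks out by up to 16 mm
- cover: the red hollow cover, open below: 100 mm across at the rim, 97 mm above it, 112 mm tall without its grip, 90 mm inside, 108 mm deep, about 180 g; starts standing on its open rim. Origin in the middle of the rim, z up, x along the wing grip; the same after a half turn. Inside, at +x and -x, two tabs 40 degrees wide, 2 to 7.5 mm above the rim, reach in to 39 mm radius
- cover_grip (a point): the middle of the cover's wing grip, 128 mm above its rim: an upright bar along the cover's x, 60 mm long, 12 mm thick, 32 mm tall, with a white line on it. The cover drops on to the flange only with the grip 50 to 130 degrees counter-clockwise of the white marks (75 is good); it then turns clockwise, freely, to the stops: the grip is then in line with the marks, within 3 degrees
- mat: flat black rubber mat, 270 by 280 mm, 3 mm thick, fixed to the bench, under the drills. Origin under its centre
- drill1: a hex-shank twist drill, 90 mm long, 45 g: a bright six-sided shank, 10 mm across flats, over one half and a 9 mm gold and dark fluted half; it starts lying on the black mat. Origin at the middle of its axis (45 mm from either end), x along the drill from the shank to the point. It may be absent
- drill2: a hex-shank twist drill, 90 mm long, 45 g: a bright six-sided shank, 10 mm across flats, over one half and a 9 mm gold and dark fluted half; it starts lying on the black mat. Origin at the middle of its axis (45 mm from either end), x along the drill from the shank to the point. It may be absent
- drill3: a hex-shank twist drill, 90 mm long, 45 g: a bright six-sided shank, 10 mm across flats, over one half and a 9 mm gold and dark fluted half; it starts lying on the black mat. Origin at the middle of its axis (45 mm from either end), x along the drill from the shank to the point. It may be absent
- drill4: a hex-shank twist drill, 90 mm long, 45 g: a bright six-sided shank, 10 mm across flats, over one half and a 9 mm gold and dark fluted half; it starts lying on the black mat. Origin at the middle of its axis (45 mm from either end), x along the drill from the shank to the point. It may be absent
- drill5: a hex-shank twist drill, 90 mm long, 45 g: a bright six-sided shank, 10 mm across flats, over one half and a 9 mm gold and dark fluted half; it starts lying on the black mat. Origin at the middle of its axis (45 mm from either end), x along the drill from the shank to the point. It may be absent
- spray: white cleaner bottle, 68 mm across and 190 mm tall, origin under its foot; not part of the job
- oilcan: green oil can with a thin spout, 72 mm across and 170 mm tall, origin under its foot; not part of the job
- tape: black roll of tape lying flat, 100 mm across, 24 mm tall, origin under its centre; not part of the job
- tin: blue tin, 64 mm across, 55 mm tall, origin under its foot; not part of the job
- spanner: steel spanner lying on the bench, 200 mm long along x, 8 mm thick, origin under its middle; not part of the job
- driver: green-handled screwdriver lying on the bench, 210 mm long along x, 26 mm thick, origin under its middle; not part of the job
- chuckkey: T-shaped steel chuck key lying on the mat, 75 mm along x and 75 mm along y (the cross bar), 16 mm tall, origin under its shank; not part of the job
Not all that is in view belongs to the job. There is more than one size of the cup; the one meant has the size given above.

How it is judged:
On the way, in this order (a step that is already met when the one before it is completed fails the run):
1. the cup is seated in the base and every drill stands in it (horizontal distance between cup and base below 0.007 m and z of cup in the frame of base below 0.013 m and angle between cup's own z axis and vertical below 0.1 rad and horizontal distance between each of drill1, drill2, drill3, drill4, drill5 and cup below 0.028 m and z of drill1 in the frame of cup between 0.03 and 0.072 m and (angle between drill1's own x axis and vertical below 0.65 rad or angle between drill1's own x axis and vertical above 2.49 rad) and z of drill2 in the frame of cup between 0.03 and 0.072 m and (angle between drill2's own x axis and vertical below 0.65 rad or angle between drill2's own x axis and vertical above 2.49 rad) and z of drill3 in the frame of cup between 0.03 and 0.072 m and (angle between drill3's own x axis and vertical below 0.65 rad or angle between drill3's own x axis and vertical above 2.49 rad) and z of drill4 in the frame of cup between 0.03 and 0.072 m and (angle between drill4's own x axis and vertical below 0.65 rad or angle between drill4's own x axis and vertical above 2.49 rad) and z of drill5 in the frame of cup between 0.03 and 0.072 m and (angle between drill5's own x axis and vertical below 0.65 rad or angle between drill5's own x axis and vertical above 2.49 rad)), for 0.3 s.
2. the cover is down on the base over the cup and turned home (horizontal distance between cover and base below 0.006 m and z of cover in the frame of base between 0.005 and 0.0115 m and angle between cover's own z axis and vertical below 0.08 rad and angle between the x axis of cover and the x axis of base, either way round below 0.2 rad), for 0.3 s.
At the end, for the whole second after the job is handed in: cup upright in the collar, foot on the seat (within 5 mm in height, 7 mm sideways); every drill present stands in it, within 0.65 rad of upright; cover flat on the flange (within 3.5 mm in height, 6 mm sideways, 0.08 rad), wing grip in line with the base's x axis within 0.2 rad, at rest (all of step 1 and all of step 2 and linear speed of cover below 0.02 m/s); the robot touches nothing.
It fails at once if something that is not part of the job was moved by more than 5 cm or knocked over (distance of any of spray, oilcan, tape, tin, spanner, driver, chuckkey from where it was at the start of the episode above 0.05 m or angle between any of spray, oilcan, tape, tin's own z axis and vertical above 0.6 rad).
Of drill1, drill2, drill3, drill4, drill5 only 3 to 5 are there at a start; the rules pass over those that are not, and their reading is None.
At some moment in a run one of cover, drill1, drill2, drill3, drill4, drill5 may be knocked a few centimetres aside while the robot is not near it.
Once in a run the grip may slacken for a moment while it holds something.
It also fails if it takes over 210 s, if anything falls off the work surface, if the arm or the gripper's body presses on something with over 40 N, if the wrist force passes 120 N, or if a joint passes its speed limit or range.

## Working session

There is one attempt and no reset: what is moved stays moved. The work goes in short steps, Python scripts to look and compute and a tool call to move; the robot and the scene stay as the last step left them, time stands still between calls to the robot, and variables do not carry over. Pictures are saved under pics/ and viewed, at most 14 in all, crops included, and the job is handed in when it is done.

Besides the shell and the picture viewer there is one more tool, called as name(argument=value, ...) on one line, values as JSON. play_rows: Moves the arm, as the interface text tells. Its arguments: {"type":"object","properties":{"increments":{"type":"string"},"grip_force":{"type":"number"}},"required":["increments"]}

```bash
mkdir -p pics; cat > h.py <<'E'
import numpy as np, cv2
from cell import arm, vision, job, cut_out
from scipy.spatial.transform import Rotation as R
def pts(im, mask=None):
    z=im["z_map"]; m=(z>0) if mask is None else (mask&(z>0))
    r,c=np.nonzero(m); K=im["mtx"]; d=z[r,c]
    p=np.stack([(c-K[0,2])/K[0,0]*d, -(r-K[1,2])/K[1,1]*d, -d, np.ones_like(d)])
    return (im["cam_to_world"]@p)[:3].T, r, c
def ray(im,row,col,h):
    "world point where the pixel ray meets height h"
    K=im["mtx"]; T=im["cam_to_world"]
    d=T[:3,:3]@np.array([(col-K[0,2])/K[0,0],-(row-K[1,2])/K[1,1],-1]); o=T[:3,3]
    return o+d*(h-o[2])/d[2]
def proj(im,p):
    T=im["cam_to_world"]; q=T[:3,:3].T@(np.asarray(p)-T[:3,3]); K=im["mtx"]
    return K[1,2]-K[1,1]*q[1]/-q[2], K[0,2]+K[0,0]*q[0]/-q[2]
def save(im,n,crop=None,s=1):
    f=im["frame"][:,:,::-1]
    if crop: f=f[crop[0]:crop[1],crop[2]:crop[3]]
    if s!=1: f=cv2.resize(f,None,fx=s,fy=s,interpolation=cv2.INTER_CUBIC)
    cv2.imwrite(f"pics/{n}.png",f)
E
python3 - <<'E'
from h import *
np.set_printoptions(precision=4,suppress=True)
o=arm.observe(); print({k:np.round(v,3) for k,v in o.items()}, arm.hold_point_z)
for n in ["top","scene"]:
    im=vision.get_image(n); save(im,n+"0"); print(n,im["mtx"].tolist(),im["cam_to_world"])
    for q in ["base","cup","cover","drill1","mat","chuckkey","tin","tape"]:
        for d in cut_out(q,im):
            p,_,_=pts(im,d["mask"])
            if len(p): print(q,round(d["confidence"],2),np.round(d["point"]),d["mask"].sum(),np.median(p,0),p.min(0),p.max(0))
E
```

```text
{'clock': np.float64(0.0), 'joints': array([ 1.231,  0.435,  0.025,  1.574, -0.012,  1.134, -0.075]), 'dq': array([ 0.001, -0.002, -0.001,  0.001, -0.   , -0.001, -0.001]), 'joint_efforts': array([  0.001, -66.785,   0.985, -31.446,  -0.061,   0.043,   0.   ]), 'position': array([ 0.146, -0.607,  0.195]), 'ee_rot': array([-3.118, -0.371,  0.001]), 'force': array([ 0.507,  0.208, -1.359]), 'ft_torque': array([ 0.013, -0.005,  0.007]), 'gripper_force': np.float64(0.0), 'width': np.float64(0.998)} 0.0188
top [[443.3648308570799, 0.0, 319.8322354855651], [0.0, 443.3648308570799, 236.04025997622034], [0.0, 0.0, 1.0]] [[-0.1152  0.9683 -0.2218  0.342 ]
 [-0.9933 -0.1123  0.0256  0.0237]
 [-0.0001  0.2232  0.9748  1.0113]
 [ 0.      0.      0.      1.    ]]
base 0.91 [247. 319.] 1844 [0.5414 0.0076 0.0085] [ 0.4865 -0.0482 -0.0042] [0.6013 0.0637 0.0356]
cup 0.92 [161. 284.] 1792 [0.74   0.0599 0.0601] [ 0.6797  0.0143 -0.0036] [0.8198 0.108  0.1175]
cup 0.64 [236. 187.] 400 [0.6061 0.3054 0.0267] [ 0.5822  0.281  -0.0019] [0.6234 0.3222 0.0578]
cup 0.61 [220. 228.] 822 [0.6237 0.2048 0.035
[... 2679 characters left out ...]
.] 10327 [ 0.5615 -0.2619  0.0037] [ 0.4033 -0.4142 -0.0026] [ 0.6846 -0.124   0.0179]
mat 0.59 [314. 256.] 852 [ 0.6978 -0.0977  0.0074] [ 0.5931 -0.1389 -0.0016] [ 0.7884 -0.0484  0.0125]
chuckkey 0.56 [277. 152.] 302 [ 0.6156 -0.3426  0.0145] [ 0.5772 -0.3699  0.0028] [ 0.6512 -0.2903  0.0215]
chuckkey 0.49 [262. 196.] 9949 [ 0.5614 -0.2607  0.0037] [ 0.4044 -0.4114 -0.0024] [ 0.6846 -0.1263  0.0156]
tin 0.72 [251. 462.] 864 [0.509  0.3436 0.0489] [ 0.4305  0.3165 -0.0031] [0.5267 0.3992 0.0596]
tape 0.61 [277. 491.] 486 [0.5576 0.4102 0.0229] [ 0.5337  0.3789 -0.0026] [0.6215 0.4749 0.0277]
tape 0.17 [267. 313.] 1507 [0.5509 0.0084 0.0096] [ 0.493  -0.0475  0.    ] [0.6    0.0631 0.0363]
```

View pics/top0.png

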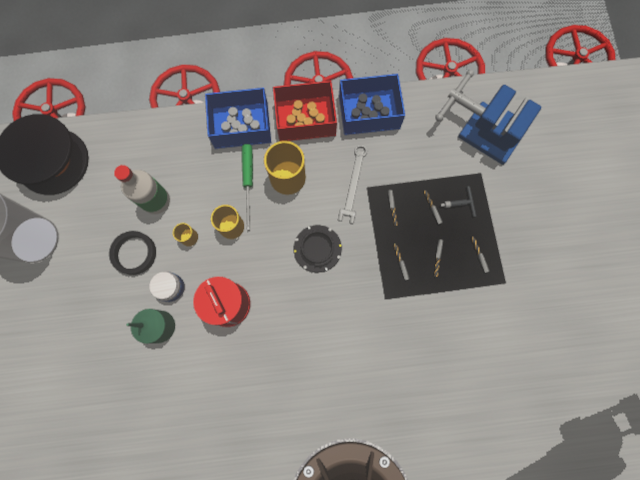

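View pics/scene0.png

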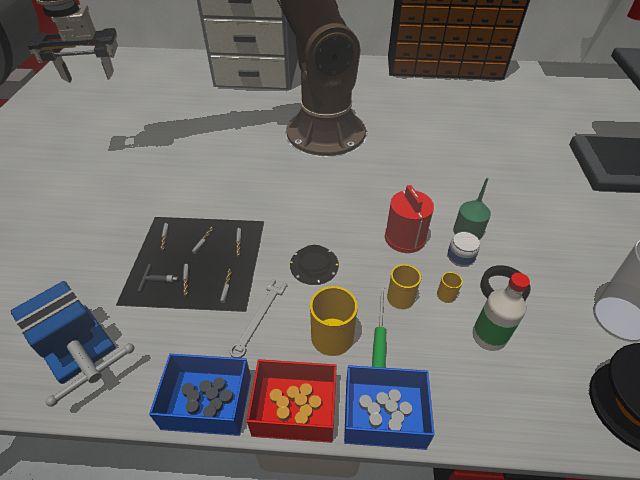

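```bash
cat >> h.py <<'E'
from scipy.optimize import least_squares
def circ(p,r=None):
    c0=np.median(p[:,:2],0)
    if r: s=least_squares(lambda v:np.hypot(*(p[:,:2]-v).T)-r,c0,loss="soft_l1",f_scale=.002)
    else: s=least_squares(lambda v:np.hypot(*(p[:,:2]-v[:2]).T)-v[2],[*c0,.04],loss="soft_l1",f_scale=.002)
    return np.round(s.x,4)
def axis(p):
    c=p[:,:2].mean(0); u,s,v=np.linalg.svd(p[:,:2]-c,full_matrices=False)
    return c,np.degrees(np.arctan2(v[0,1],v[0,0]))%180
def go(x,y,z,yaw=None):
    "tool-axis shift (cm) and turn (deg) from here to a world TCP target; yaw = world angle of tool y (mod 180)"
    o=arm.observe(); M=R.from_rotvec(o["ee_rot"]).as_matrix()
    d=M.T@(np.array([x,y,z])-o["position"])*100
    cur=np.degrees(np.arctan2(M[1,1],M[0,1])); t=0
    if yaw is not None: t=-((yaw-cur+90)%180-90)   # tool z points down
    print("shift cm",np.round(d,2),"turn",round(t,1),"cur yaw",round(cur,1),"j7",round(o["joints"][6],2),"t",round(o["clock"],2))
E
python3 - <<'E'
from h import *
np.set_printoptions(precision=4,suppress=True)
for n in ["top","scene"]:
    im=vision.get_image(n); print(n)
    P,r,c=pts(im); F=im["frame"].astype(int)[r,c]
    near=lambda x,y,d: np.hypot(P[:,0]-x,P[:,1]-y)<d
    q=near(.62,.203,.05); 
    s=q&(P[:,2]>.074)&(P[:,2]<.09); print("cup rim",s.sum(),circ(P[s]),circ(P[s],.0285),np.median(P[s],0)[2])
    b=near(.542,.008,.075); s=b&(P[:,2]>.025); print("collar",s.sum(),circ(P[s]),circ(P[s],.035),np.median(P[s,2]))
    dark=b&(F.max(1)<75)&(P[:,2]>.004)&(P[:,2]<.012); print("flange centre",P[dark].mean(0),(P[dark].min(0)+P[dark].max(0))/2)
    w=b&(F.min(1)>150)&(P[:,2]>.004); print("white",[ (P[i].round(3),r[i],c[i]) for i in np.nonzero(w)[0]][:12])
    y=b&(F[:,0]-F[:,2]>60); print("yellow",[(P[i].round(3),r[i],c[i]) for i in np.nonzero(y)[0]][:14])
    k=near(.44,.213,.07); s=k&(P[:,2]>.106)&(P[:,2]<.117)
    print("cover top",s.sum(),circ(P[s],None)); s=k&(P[:,2]>.139)&(P[:,2]<.15); print("grip",s.sum(),axis(P[s]),P[s,2].max(), (P[s].min(0)+P[s].max(0))/2)
    for d in cut_out("drill1",im):
        if d["mask"].sum()<400:
            p,_,_=pts(im,d["mask"]); p=p[p[:,2]>.0075]; print("drill",d["confidence"],np.round(d["point"]),axis(p))
    if n=="top": save(im,"base1",(200,300,180,380),4)
E
```

```text
top
cup rim 156 [0.6178 0.2019 0.0288] [0.6178 0.2019] 0.07738322944466325
collar 224 [0.5417 0.0075 0.0352] [0.5417 0.0075] 0.0314799245196663
flange centre [0.5494 0.01   0.0082] [0.5424 0.0071 0.008 ]
white [(array([0.615, 0.001, 0.004]), np.int64(218), np.int64(316)), (array([0.611, 0.006, 0.004]), np.int64(220), np.int64(314)), (array([0.606, 0.026, 0.004]), np.int64(223), np.int64(306)), (array([ 0.594, -0.034,  0.007]), np.int64(225), np.int64(332)), (array([0.598, 0.043, 0.004]), np.int64(227), np.int64(299)), (array([0.595, 0.022, 0.007]), np.int64(227), np.int64(308)), (array([0.594, 0.02 , 0.01 ]), np.int64(227), np.int64(309)), (array([0.593, 0.023, 0.005]), np.int64(228), np.int64(308)), (array([0.592, 0.02 , 0.008]), np.int64(228), np.int64(309)), (array([ 0.585, -0.026,  0.006]), np.int64(229), np.int64(329)), (array([ 0.584, -0.028,  0.008]), np.int64(229), np.int64(330)), (array([0.591, 0.046, 0.004]), np.int64(230), np.int64(298))]
yellow [(array([ 0.547, -0.045,  0.006]), np.int64(244), np.int64(339)), (array([ 0.546, -0.047,  0.01 ]), np.int64(244), np.int64(340))
[... 2376 characters left out ...]
array([0.541, 0.061, 0.007]), np.int64(264), np.int64(337)), (array([0.544, 0.061, 0.008]), np.int64(265), np.int64(337)), (array([0.6  , 0.043, 0.001]), np.int64(286), np.int64(328)), (array([0.605, 0.035, 0.002]), np.int64(287), np.int64(324)), (array([0.613, 0.022, 0.001]), np.int64(290), np.int64(318))]
cover top 836 [0.4406 0.2242 0.0382]
grip 131 (array([0.4427, 0.2215]), np.float64(22.92092240783152)) 0.1468169243894769 [0.4414 0.2216 0.1429]
drill 0.58 [286. 226.] (array([ 0.6337, -0.1781]), np.float64(2.8242414097535873))
drill 0.51 [280. 186.] (array([ 0.6128, -0.2716]), np.float64(14.174503571864696))
drill 0.4 [242. 239.] (array([ 0.4883, -0.1783]), np.float64(10.05731304813516))
```

View pics/base1.png

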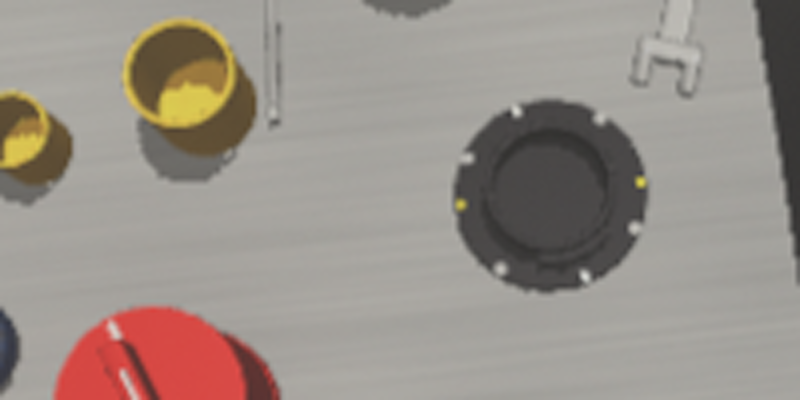

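```bash
python3 - <<'E'
from h import *
M=R.from_rotvec(arm.observe()["ee_rot"]).as_matrix(); print(M.round(3))
go(.619,.202,.20,0); im=vision.get_image("wrist"); T=im["cam_to_world"]; print(np.round(M.T@(T[:3,3]-arm.observe()["position"]),3), np.round(M.T@T[:3,:3],2), im["mtx"][0])
E
```

```text
[[ 0.972  0.235  0.   ]
 [ 0.235 -0.972 -0.   ]
 [ 0.     0.    -1.   ]]
shift cm [ 64.91 -67.62  -0.41] turn -76.4 cur yaw -76.4 j7 -0.08 t 1.1
[ 0.072  0.    -0.19 ] [[ 0.    0.96  0.27]
 [ 1.   -0.    0.  ]
 [ 0.    0.27 -0.96]] [332.47871114   0.         328.20392672]
```

play_rows(increments="0 0 -1 -7 1;0 0 -1 -7 1;0 0 -1 -7 1;0 0 -1 -7 1;0 0 -1 -7 1")

```text
clock: 1.57
position: [0.1466, -0.6075, 0.2464]
ee_rot: [2.86, 1.3, -0.0]
force: [-0.1, -0.3, 1.0]
width: 0.999
gripper_force: 0.0
```

play_rows(increments="0 0 0 -7 1;0 0 0 -7 1;0 0 0 -7 1;0 0 0 -7 1;0 0 0 -7 1")

```text
clock: 1.98
position: [0.1465, -0.6076, 0.246]
ee_rot: [2.336, 2.1, -0.0]
force: [-0.6, -0.3, -0.4]
width: 1.0
gripper_force: 0.0
```

play_rows(increments="0 0 0 -6.4 1;3.5 2 0 0 1;3.5 2 0 0 1;3.5 2 0 0 1;3.5 2 0 0 1")

```text
clock: 2.4
position: [0.2272, -0.466, 0.2459]
ee_rot: [2.223, 2.22, 0.0]
force: [1.0, 0.1, 0.0]
width: 1.0
gripper_force: 0.0
```

play_rows(increments="3.5 2 0 0 1;3.5 2 0 0 1;3.5 2 0 0 1;3.5 2 0 0 1;3.5 2 0 0 1")

```text
clock: 2.82
position: [0.3273, -0.291, 0.2462]
ee_rot: [2.222, 2.22, -0.001]
force: [1.2, -0.1, 0.3]
width: 0.996
gripper_force: 0.0
```

play_rows(increments="3.5 2 0 0 1;3.5 2 0 0 1;3.5 2 0 0 1;3.5 2 0 0 1;3.5 2 0 0 1")

```text
clock: 3.23
position: [0.4275, -0.1161, 0.2463]
ee_rot: [2.222, 2.219, 0.0]
force: [1.3, -0.5, 0.4]
width: 0.999
gripper_force: 0.0
```

play_rows(increments="2.48 2.32 0 0 1;2.48 2.32 0 0 1;2.48 2.32 0 0 1;2.48 2.32 0 0 1;2.48 2.32 0 0 1")

```text
clock: 3.65
position: [0.544, 0.0073, 0.246]
ee_rot: [2.222, 2.22, -0.0]
force: [-0.1, -1.5, -0.1]
width: 0.997
gripper_force: 0.0
```

```bash
cat >> h.py <<'E'
def base_meas(im):
    P,r,c=pts(im); F=im["frame"].astype(int)[r,c]
    b=np.hypot(P[:,0]-.5436,P[:,1]-.0076)<.075
    s=b&(P[:,2]>.025)&(P[:,2]<.04); print("collar",s.sum(),circ(P[s]),np.median(P[s,2]))
    s=b&(P[:,2]>.004)&(P[:,2]<.011)&(F.max(1)<90); 
    hull=cv2.convexHull(P[s,:2].astype(np.float32))[:,0]; print("flange",circ(hull),np.median(P[s,2]))
    y=b&(F[:,0]-F[:,2]>60)&(F[:,1]-F[:,2]>40); a=P[y]; print("yellow",a[a[:,1]>.01].mean(0),a[a[:,1]<.01].mean(0),y.sum())
def rim_meas(im,x,y,h,tol=.005,rad=.05):
    P,r,c=pts(im); s=(np.hypot(P[:,0]-x,P[:,1]-y)<rad)&(abs(P[:,2]-h)<tol)
    print("rim",s.sum(),circ(P[s]),np.median(P[s,2]))
E
python3 - <<'E'
from h import *
np.set_printoptions(precision=4,suppress=True)
im=vision.get_image("wrist"); print(arm.observe()["position"]); base_meas(im); save(im,"w1")
E
```

```text
[0.5473 0.0137 0.2461]
collar 885 [0.5427 0.0071 0.0355] 0.03273928921966357
flange [0.542  0.0072 0.055 ] 0.009363053764440882
yellow [0.5454 0.0364 0.346 ] [ 0.5427 -0.0456  0.01  ] 368
```

View pics/w1.png

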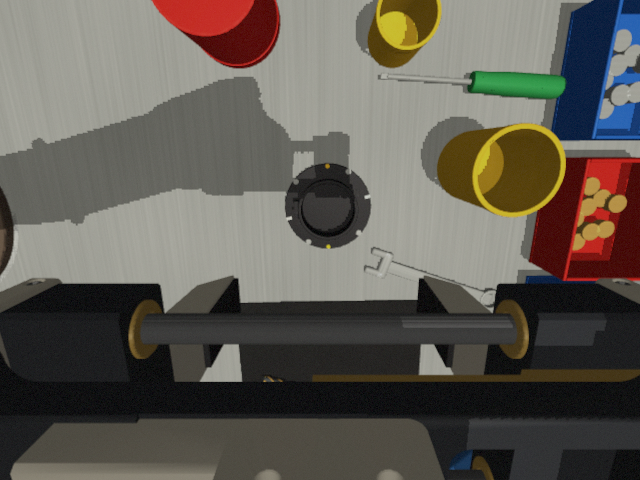

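play_rows(increments="3.2 1.25 0 0 1;3.2 1.25 0 0 1;3.2 1.25 0 0 1;3.2 1.25 0 0 1;3.2 1.25 0 0 1")

```text
clock: 4.12
position: [0.6061, 0.1674, 0.2459]
ee_rot: [2.223, 2.22, -0.0]
force: [0.7, 0.9, -0.1]
width: 1.004
gripper_force: 0.0
```

play_rows(increments="3.2 1.25 1 0 1;0 0 2 0 1;0 0 2 0 1;0 0 0 0 1")

```text
clock: 4.45
position: [0.6162, 0.1975, 0.1916]
ee_rot: [-2.219, -2.22, 0.009]
force: [0.2, -0.5, -0.8]
width: 1.001
gripper_force: 0.0
```

```bash
python3 - <<'E'
from h import *
np.set_printoptions(precision=4,suppress=True)
im=vision.get_image("wrist"); print(arm.observe()["position"]); rim_meas(im,.619,.202,.078)
P,r,c=pts(im); s=(np.hypot(P[:,0]-.619,P[:,1]-.202)<.045); print(P[s&(P[:,2]<.02)&(P[:,2]>-.02)][:,2].min(), P[s][:,2].max())
go(.619,.202,.045,0)
E
```

```text
[0.617  0.1972 0.1939]
rim 891 [0.6186 0.2021 0.0286] 0.0791012541140732
-0.0009766035510110904 0.34315889003846145
shift cm [ 0.5   0.26 14.89] turn -0.0 cur yaw -0.0 j7 -0.69 t 4.5
```

play_rows(increments="0.5 0.15 3 0 1;0 0 3.5 0 1;0 0 3.5 0 1;0 0 3 0 1;0 0 1.8 0 1")

```text
clock: 4.92
position: [0.6193, 0.2015, 0.0461]
ee_rot: [-2.224, -2.219, 0.003]
force: [0.5, -0.8, -0.4]
width: 0.998
gripper_force: 0.0
```

play_rows(increments="0 0 0 0 1;0 0 0 0 -1;0 0 0 0 -1;0 0 0 0 -1;0 0 0 0 -1", grip_force=25)

```text
clock: 5.33
position: [0.6208, 0.2036, 0.05]
ee_rot: [2.222, 2.219, 0.004]
force: [-1.0, 0.2, -0.3]
width: 0.759
gripper_force: 0.0
```

play_rows(increments="0 0 0 0 -1;0 0 0 0 -1;0 0 0 0 -1;0 0 -1 0 -1;0 0 -3 0 -1")

```text
clock: 5.75
position: [0.6171, 0.2015, 0.0848]
ee_rot: [-2.22, -2.219, 0.011]
force: [0.5, -1.2, 0.1]
width: 0.396
gripper_force: 0.0
```

play_rows(increments="0 0 -3 0 -1;0 0 -3 0 -1;0 0 0 0 -1;0 0 0 0 -1")

```text
clock: 6.08
position: [0.6208, 0.204, 0.1507]
ee_rot: [2.221, 2.22, 0.006]
force: [0.2, -0.2, -0.2]
width: 0.105
gripper_force: 0.0
```

```bash
python3 - <<'E'
from h import *
np.set_printoptions(precision=4,suppress=True)
im=vision.get_image("wrist"); o=arm.observe(); p=o["position"]; print(p,o["width"],o["gripper_force"]); 
for h in (.17,.175,.18,.185): rim_meas(im,p[0],p[1],h,.003)
go(.543,.0074,.10,0); save(im,"w2")
E
```

```text
[0.6199 0.2032 0.1489] 0.06128852036791886 0.0
  return _methods._mean(a, axis=axis, dtype=dtype,
  ret = um.true_divide(
Traceback (most recent call last):
  File "h.py", line 47, in rim_meas
    print("rim",s.sum(),circ(P[s]),np.median(P[s,2]))
                        ~~~~^^^^^^
  File "h.py", line 26, in circ
    else: s=least_squares(lambda v:np.hypot(*(p[:,:2]-v[:2]).T)-v[2],[*c0,.04],loss="soft_l1",f_scale=.002)
            ~~~~~~~~~~~~~^^^^^^^^^^^^^^^^^^^^^^^^^^^^^^^^^^^^^^^^^^^^^^^^^^^^^^^^^^^^^^^^^^^^^^^^^^^^^^^^^^
ValueError: Initial guess is outside of provided bounds
```

```bash
python3 - <<'E'
from h import *
im=vision.get_image("wrist"); save(im,"w2"); o=arm.observe(); print(o["width"],o["position"])
for n in ["wrist","top","scene"]:
  im=vision.get_image(n)
  rim_meas(im,.6186,.2021,.078) 
E
```

```text
0.024823276251283773 [0.61931196 0.20278452 0.1477199 ]
rim 1183 [0.6186 0.2022 0.0285] 0.07907238387363263
  return _methods._mean(a, axis=axis, dtype=dtype,
  ret = um.true_divide(
Traceback (most recent call last):
  File "h.py", line 47, in rim_meas
    print("rim",s.sum(),circ(P[s]),np.median(P[s,2]))
                        ~~~~^^^^^^
  File "h.py", line 26, in circ
    else: s=least_squares(lambda v:np.hypot(*(p[:,:2]-v[:2]).T)-v[2],[*c0,.04],loss="soft_l1",f_scale=.002)
            ~~~~~~~~~~~~~^^^^^^^^^^^^^^^^^^^^^^^^^^^^^^^^^^^^^^^^^^^^^^^^^^^^^^^^^^^^^^^^^^^^^^^^^^^^^^^^^^
ValueError: Initial guess is outside of provided bounds
```

View pics/w2.png

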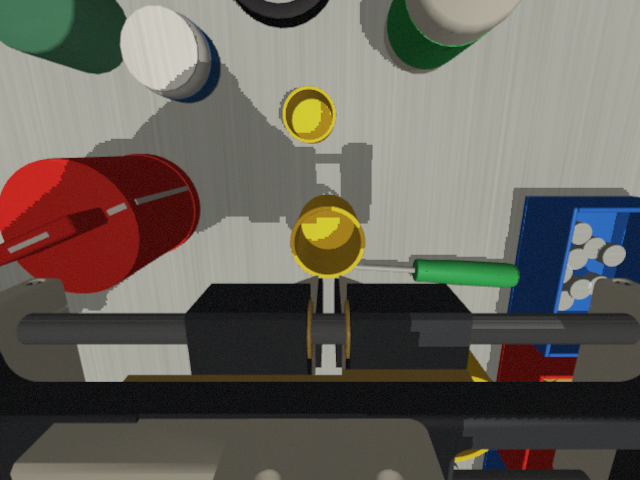

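play_rows(increments="0 0 0 0 1;0 0 0 0 1;0 0 0 0 1;0 0 0 0 1;0 0 0 0 1")

```text
clock: 6.7
position: [0.6196, 0.2031, 0.1477]
ee_rot: [-2.222, -2.221, 0.0]
force: [-0.4, 0.1, -0.4]
width: 0.314
gripper_force: 0.0
```

play_rows(increments="0 0 0 0 1;0 0 0 0 1;0 0 0 0 1;0 0 0 0 1;0 0 0 0 1")

```text
clock: 7.12
position: [0.6196, 0.2031, 0.1479]
ee_rot: [2.222, 2.221, -0.0]
force: [0.4, -0.6, -0.3]
width: 0.681
gripper_force: 0.0
```

play_rows(increments="0 0 0 0 1;0 0 0 0 1;0 0 0 0 1;0 0 0 0 1;0 0 0 0 1")

```text
clock: 7.53
position: [0.6197, 0.2031, 0.1479]
ee_rot: [2.222, 2.221, -0.0]
force: [0.5, -0.0, -1.1]
width: 0.989
gripper_force: 0.0
```

play_rows(increments="0 0 3 0 1;0 0 3 0 1;0 0 3 0 1;0 0 1.3 0 1;0 0 0 0 1")

```text
clock: 7.95
position: [0.6176, 0.2018, 0.0416]
ee_rot: [-2.22, -2.219, 0.008]
force: [0.3, -0.3, -0.7]
width: 0.997
gripper_force: 0.0
```

play_rows(increments="0 0 0 0 -1;0 0 0 0 -1;0 0 0 0 -1;0 0 0 0 -1;0 0 0 0 -1", grip_force=25)

```text
clock: 8.37
position: [0.6203, 0.2034, 0.0461]
ee_rot: [2.222, 2.22, 0.002]
force: [-0.0, -0.4, -0.0]
width: 0.689
gripper_force: 0.0
```

play_rows(increments="0 0 0 0 -1;0 0 0 0 -1;0 0 0 0 -1;0 0 0 0 -1;0 0 0 0 -1")

```text
clock: 8.78
position: [0.6199, 0.2034, 0.0458]
ee_rot: [2.222, 2.22, 0.001]
force: [-1.4, -0.7, 7.3]
width: 0.637
gripper_force: 25.0
```

play_rows(increments="0 0 -1 0 -1;0 0 -3 0 -1;0 0 -3 0 -1;0 0 -1.5 0 -1;0 0 0 0 -1")

```text
clock: 9.2
position: [0.6216, 0.2045, 0.1345]
ee_rot: [2.221, 2.219, 0.009]
force: [0.9, 0.5, -1.3]
width: 0.63
gripper_force: 25.0
```

play_rows(increments="-3.2 -1.25 0 0 -1;-3.2 -1.25 0 0 -1;-3.2 -1.25 0 0 -1;-3.2 -1.25 0 0 -1;-3.2 -1.25 0 0 -1")

```text
clock: 9.62
position: [0.5555, 0.0414, 0.129]
ee_rot: [-2.221, -2.22, 0.002]
force: [0.7, -0.8, -2.0]
width: 0.636
gripper_force: 25.0
```

play_rows(increments="-3.2 -1.25 0 0 -1;0 0 0 0 -1;0 0 0 0 -1;0 0 0 0 -1;0 0 0 0 -1")

```text
clock: 10.03
position: [0.5446, 0.0126, 0.1298]
ee_rot: [-2.22, -2.222, -0.001]
force: [-0.3, 0.1, -1.2]
width: 0.636
gripper_force: 25.0
```

```bash
python3 - <<'E'
from h import *
np.set_printoptions(precision=4,suppress=True)
o=arm.observe(); p=o["position"]; print(p,o["width"],o["gripper_force"]); go(.543,.0074,.054,0)
for n in ["wrist","scene","top"]:
    im=vision.get_image(n)
    P,r,c=pts(im); F=im["frame"].astype(int)[r,c]
    s=(np.hypot(P[:,0]-p[0],P[:,1]-p[1])<.05)&(F[:,0]-F[:,2]>60)&(F[:,1]-F[:,2]>40)&(P[:,2]>.09)&(P[:,2]<.2)
    if s.sum()<20: print(n,s.sum()); continue
    h=np.percentile(P[s,2],98); t=s&(P[:,2]>h-.004); print(n,s.sum(),"top",h,circ(P[t]),circ(P[t],.0285),"low",np.percentile(P[s,2],2))
    if n=="wrist": save(im,"w3")
E
```

```text
[0.5446 0.0126 0.1298] 0.6355848855357634 24.995663047302514
shift cm [-0.52 -0.16  7.58] turn 0.1 cur yaw 0.1 j7 -0.45 t 10.03
wrist 7395 top 0.16423505602472682 [0.544  0.0113 0.0287] [0.544  0.0115] low 0.09016281413660351
scene 83 top 0.16324751014578842 [0.559  0.0116 0.0194] [0.5466 0.0116] low 0.0919144093076913
top 0
```

play_rows(increments="-0.43 -0.13 0 0 -1;0 0 0 0 -1;0 0 2 0 -1;0 0 2 0 -1;0 0 1.5 0 -1")

```text
clock: 10.6
position: [0.5429, 0.0066, 0.0738]
ee_rot: [-2.222, -2.22, 0.001]
force: [-0.2, -1.4, -1.5]
width: 0.63
gripper_force: 25.0
```

play_rows(increments="0 0 0.5 0 -1;0 0 0.5 0 -1;0 0 0.5 0 -1;0 0 0.4 0 -1;0 0 0 0 -1")

```text
clock: 11.02
position: [0.5432, 0.0069, 0.0557]
ee_rot: [-2.222, -2.221, 0.0]
force: [0.5, -1.5, -2.4]
width: 0.629
gripper_force: 25.0
```

play_rows(increments="0 0 0.15 0 -1;0 0 0 0 -1;0 0 0 0 1;0 0 0 0 1;0 0 0 0 1")

```text
clock: 11.43
position: [0.5436, 0.0069, 0.0548]
ee_rot: [2.222, 2.22, 0.001]
force: [0.6, -0.1, -0.1]
width: 0.805
gripper_force: 0.0
```

play_rows(increments="0 0 0 0 1;0 0 0 0 1;0 0 -3 0 1;0 0 -3.5 0 1;0 0 -3.5 0 1")

```text
clock: 11.85
position: [0.5424, 0.007, 0.1552]
ee_rot: [-2.22, -2.22, 0.002]
force: [1.3, -0.6, -0.6]
width: 1.0
gripper_force: 0.0
```

play_rows(increments="0 0 -3.5 0 0;0 0 -3.5 0 0;0 0 -2 0 0;0 0 0 0 0;0 0 0 0 0")

```text
clock: 12.27
position: [0.5438, 0.007, 0.2456]
ee_rot: [2.221, 2.219, 0.003]
force: [-0.2, -0.1, -0.4]
width: 0.683
gripper_force: 0.0
```

```bash
python3 - <<'E'
from h import *
np.set_printoptions(precision=4,suppress=True)
im=vision.get_image("wrist"); print(arm.observe()["position"]); rim_meas(im,.543,.007,.086); rim_meas(im,.543,.007,.032,.004,.045)
im=vision.get_image("top"); rim_meas(im,.543,.007,.086)
for d in cut_out("drill1",im):
    if 60<d["mask"].sum()<400:
        p,_,_=pts(im,d["mask"]); p=p[p[:,2]>.0075]; print("drill",round(d["confidence"],2),np.round(d["point"]),axis(p))
go(.484,-.179,.2,100)
E
```

```text
[0.5431 0.0067 0.2442]
rim 675 [0.542  0.0055 0.0286] 0.08716214960888657
rim 455 [0.5426 0.0098 0.0325] 0.033170537324740956
  return _methods._mean(a, axis=axis, dtype=dtype,
  ret = um.true_divide(
Traceback (most recent call last):
  File "h.py", line 47, in rim_meas
    print("rim",s.sum(),circ(P[s]),np.median(P[s,2]))
                        ~~~~^^^^^^
  File "h.py", line 26, in circ
    else: s=least_squares(lambda v:np.hypot(*(p[:,:2]-v[:2]).T)-v[2],[*c0,.04],loss="soft_l1",f_scale=.002)
            ~~~~~~~~~~~~~^^^^^^^^^^^^^^^^^^^^^^^^^^^^^^^^^^^^^^^^^^^^^^^^^^^^^^^^^^^^^^^^^^^^^^^^^^^^^^^^^^
ValueError: Initial guess is outside of provided bounds
```

play_rows(increments="-3.7 -1.2 0.8 0 -0.4;-3.7 -1.2 0.8 0 -0.4;-3.7 -1.2 0.8 0 -0.4;-3.7 -1.2 0.8 0 -0.4;-3.7 -1.2 0.8 0 -0.4")

```text
clock: 12.78
position: [0.4813, -0.1795, 0.2027]
ee_rot: [-2.22, -2.22, 0.002]
force: [1.8, -0.7, -0.3]
width: 0.306
gripper_force: 0.0
```

play_rows(increments="0 0 0 7 -0.4;0 0 0 7 -0.4;0 0 0 7 -0.4;0 0 0 7 -0.4;0 0 0 7 -0.4")

```text
clock: 13.2
position: [0.482, -0.1781, 0.2028]
ee_rot: [-2.79, -1.44, 0.003]
force: [0.8, 0.6, 0.6]
width: 0.299
gripper_force: 0.0
```

play_rows(increments="0 0 0 7 -0.4;0 0 0 7 -0.4;0 0 0 7 -0.4;0 0 0 7 -0.4;0 0 0 7 -0.4")

```text
clock: 13.62
position: [0.482, -0.1779, 0.2028]
ee_rot: [-3.094, -0.535, 0.004]
force: [-0.4, 0.4, 0.6]
width: 0.303
gripper_force: 0.0
```

play_rows(increments="0 0 0 7 -0.4;0 0 0 3 -0.4;0 0 0 0 -0.4;0 0 0 0 -0.4")

```text
clock: 13.95
position: [0.4824, -0.1779, 0.2033]
ee_rot: [-3.129, -0.276, 0.003]
force: [1.1, -0.1, -0.9]
width: 0.298
gripper_force: 0.0
```

```bash
cat >> h.py <<'E'
def drill_meas(im,x,y,verb=True,rad=.06):
    "segment one lying drill near (x,y) by height above the mat; ends, centre, axis, shank end by colour"
    P,r,c=pts(im); F=im["frame"].astype(int)[r,c]
    s=(np.hypot(P[:,0]-x,P[:,1]-y)<rad)&(P[:,2]>.0075)&(P[:,2]<.02)
    p=P[s]; f=F[s]
    m,a=axis(p); u=np.array([np.cos(np.radians(a)),np.sin(np.radians(a))]); t=(p[:,:2]-m)@u
    lo,hi=np.percentile(t,[.5,99.5]); e1=m+lo*u; e2=m+hi*u
    gold=lambda q:(f[q,0]-f[q,2]).mean()
    n=(p[:,:2]-m)@np.array([-u[1],u[0]])
    g1,g2=gold(t<lo+.03),gold(t>hi-.03)
    print("drill n",s.sum(),"ends",e1.round(4),"gold %.0f"%g1,e2.round(4),"gold %.0f"%g2,"len",round(hi-lo,4),"axis",round(a,1),"width",np.percentile(n,[2,98]).round(4),"z",np.percentile(p[:,2],[50,98]).round(4))
E
python3 - <<'E'
from h import *
np.set_printoptions(precision=4,suppress=True)
im=vision.get_image("wrist"); print(arm.observe()["position"]); drill_meas(im,.484,-.179); save(im,"w4")
go(.484,-.179,.2,100)
E
```

```text
[ 0.4825 -0.1779  0.2035]
drill n 548 ends [ 0.447  -0.1872] gold 8 [ 0.5326 -0.1715] gold 46 len 0.087 axis 10.4 width [-0.0041  0.0042] z [0.0131 0.0158]
shift cm [0.13 0.13 0.35] turn 0.1 cur yaw -79.9 j7 -1.27 t 14.0
```

View pics/w4.png

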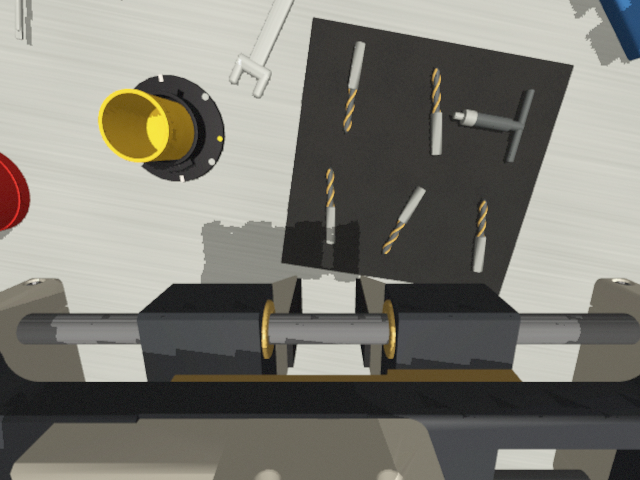

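play_rows(increments="-2 0.13 2.5 0 -0.4;-2.15 0.13 3.5 0 -0.4;0 0 3.5 0 -0.4;0 0 3.5 0 -0.4;0 0 3.5 0 -0.4", grip_force=3)

```text
clock: 14.42
position: [0.4421, -0.188, 0.0381]
ee_rot: [3.129, 0.275, 0.001]
force: [0.4, -1.0, -0.5]
width: 0.296
gripper_force: 0.0
```

play_rows(increments="0 0 2 0 -0.4;0 0 1 0 -0.4;0 0 0.3 0 -0.4;0 0 0 0 -0.4;0 0 0 0 -0.4")

```text
clock: 14.83
position: [0.4436, -0.1881, 0.0074]
ee_rot: [3.129, 0.274, 0.002]
force: [-0.2, -0.2, 0.2]
width: 0.301
gripper_force: 0.0
```

```bash
python3 - <<'E'
from h import *
np.set_printoptions(precision=4,suppress=True)
o=arm.observe(); print(o["position"],o["force"]); im=vision.get_image("wrist"); drill_meas(im,.49,-.179)
go(.4421,-.1878,.005,-79.6)
E
```

```text
[ 0.4436 -0.1881  0.0074] [-0.2184 -0.1779  0.2109]
drill n 2454 ends [ 0.4474 -0.1872] gold 8 [ 0.533 -0.171] gold 47 len 0.0871 axis 10.7 width [-0.0047  0.0047] z [0.013  0.0155]
shift cm [-0.16 -0.07  0.27] turn -0.4 cur yaw -80.0 j7 -1.38 t 14.88
```

play_rows(increments="-0.1 -0.05 0.25 0 -0.4;0 0 0 0 -1;0 0 0 0 -1;0 0 0 0 -1;0 0 0 0 -1", grip_force=3)

```text
clock: 15.3
position: [0.4418, -0.1876, 0.0042]
ee_rot: [3.129, 0.273, 0.001]
force: [-0.1, 0.4, -0.4]
width: 0.057
gripper_force: 0.0
```

play_rows(increments="0 0 0 0 -1;0 0 0 0 -1;0 0 0 0 -1;0 0 -0.5 0 -1;0 0 -1 0 -1")

```text
clock: 15.72
position: [0.4408, -0.1872, 0.0186]
ee_rot: [-3.129, -0.273, 0.003]
force: [1.1, -0.3, 0.5]
width: 0.005
gripper_force: 0.0
```

play_rows(increments="0 0 -2 0 -1;0 0 -3 0 -1;0 0 -3 0 -1;0 0 -3 0 -1;0 0 0 0 -1")

```text
clock: 16.13
position: [0.4449, -0.1882, 0.135]
ee_rot: [3.126, 0.273, 0.013]
force: [1.5, -1.4, -0.5]
width: 0.008
gripper_force: 0.0
```

```bash
python3 - <<'E'
from h import *
np.set_printoptions(precision=4,suppress=True)
o=arm.observe(); print(o["position"],o["force"],o["width"],o["gripper_force"]); im=vision.get_image("wrist"); save(im,"w5"); im=vision.get_image("scene"); save(im,"s5",(150,300,120,320),3)
a=cv2.imread("pics/w5.png");b=cv2.imread("pics/s5.png"); a=cv2.resize(a,(600,450))[:300]; b=cv2.resize(b,(400,300)); cv2.imwrite("pics/c5.png",cv2.resize(np.hstack([a,b]),(800,240)))
E
```

```text
[ 0.4449 -0.1882  0.135 ] [ 1.4919 -1.388  -0.4955] 0.007989287905972227 0.0
```

View pics/c5.png

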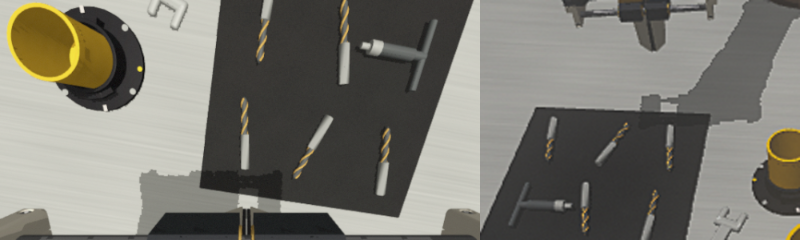

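play_rows(increments="0.8 0 0 0 -0.4;0 0 3 0 -0.4;0 0 3 0 -0.4;0 0 3 0 -0.4;0 0 2.5 0 -0.4")

```text
clock: 16.65
position: [0.4484, -0.1853, 0.0111]
ee_rot: [-3.128, -0.273, 0.004]
force: [1.0, 0.4, -0.2]
width: 0.288
gripper_force: 0.0
```

play_rows(increments="0 0 0.8 0 -0.4;0 0 0.2 0 -0.4;0 0 0 0 -0.4;0 0 0 0 -0.4;0 0 0 0 -1", grip_force=3)

```text
clock: 17.07
position: [0.4506, -0.1864, 0.0051]
ee_rot: [3.129, 0.273, 0.003]
force: [0.4, -0.2, 0.7]
width: 0.265
gripper_force: 0.0
```

play_rows(increments="0 0 0 0 -1;0 0 0 0 -1;0 0 0 0 -1;0 0 0 0 -1;0 0 0 0 -1")

```text
clock: 17.48
position: [0.4495, -0.1862, 0.0041]
ee_rot: [3.13, 0.273, 0.0]
force: [0.0, -0.6, -0.2]
width: 0.007
gripper_force: 0.0
```

```bash
python3 - <<'E'
from h import *
np.set_printoptions(precision=4,suppress=True)
o=arm.observe(); print(o["position"],o["force"],o["width"],o["gripper_force"]); im=vision.get_image("wrist"); drill_meas(im,.49,-.179); print(proj(im,o["position"])); save(im,"w6",(150,330,220,460),3); 
im=vision.get_image("scene"); drill_meas(im,.49,-.179)
E
```

```text
[ 0.4495 -0.1862  0.0041] [ 0.0178 -0.6472 -0.1826] 0.006915526204723721 0.0
drill n 2389 ends [ 0.4499 -0.1866] gold 8 [ 0.533  -0.1711] gold 47 len 0.0846 axis 10.5 width [-0.0046  0.0046] z [0.013  0.0156]
(np.float64(271.375123678951), np.float64(327.5409076312832))
drill n 101 ends [ 0.4488 -0.1863] gold 3 [ 0.5367 -0.1673] gold 35 len 0.0899 axis 12.2 width [-0.0046  0.0042] z [0.0124 0.0165]
```

View pics/w6.png

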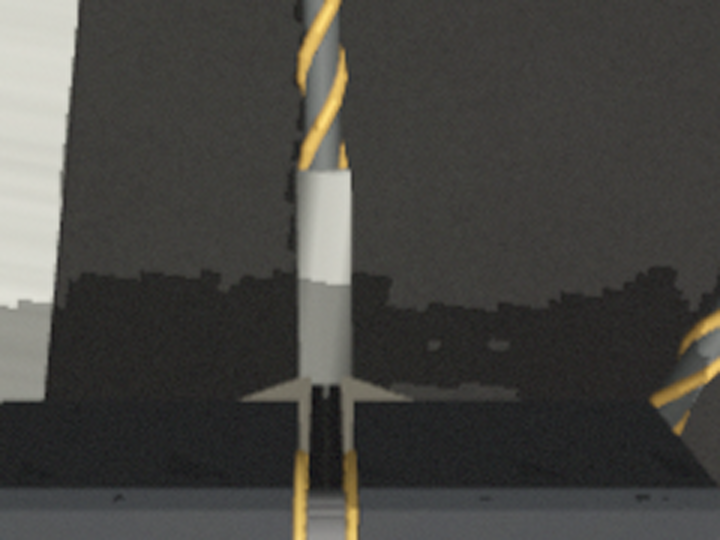

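play_rows(increments="0 0 0 0 -0.4;0 0 0 0 -0.4;0 0 0 0 -0.4;0 0 0 0 -0.4;0 0 0 0 -0.4")

```text
clock: 18.0
position: [0.4494, -0.1861, 0.0039]
ee_rot: [3.13, 0.273, -0.0]
force: [-0.1, -0.4, -0.6]
width: 0.284
gripper_force: 0.0
```

play_rows(increments="0.8 0 0 0 -0.4;0 0 0 0 -0.4;0 0 0 0 -1;0 0 0 0 -1;0 0 0 0 -1", grip_force=3)

```text
clock: 18.42
position: [0.4572, -0.1847, 0.0039]
ee_rot: [-3.13, -0.273, 0.0]
force: [0.4, 0.8, 0.0]
width: 0.131
gripper_force: 0.0
```

play_rows(increments="0 0 0 0 -1;0 0 0 0 -1;0 0 0 0 -1;0 0 0 0 -1;0 0 0 0 -1")

```text
clock: 18.83
position: [0.4573, -0.1848, 0.0039]
ee_rot: [3.13, 0.273, -0.0]
force: [-0.0, 0.4, -0.2]
width: 0.003
gripper_force: 0.0
```

```bash
python3 - <<'E'
from h import *
np.set_printoptions(precision=4,suppress=True)
o=arm.observe(); print(o["position"],o["width"]); im=vision.get_image("wrist"); drill_meas(im,.49,-.179); save(im,"w7",(150,330,220,460),1.65)
P,r,c=pts(im); s=(abs(r-285)<6)&(abs(c-328)<40); print("near tip z", [(int(c[i]),int(r[i]),P[i].round(3).tolist()) for i in np.nonzero((r==280)&(abs(c-328)<28))[0]][::4])
im=vision.get_image("scene"); drill_meas(im,.49,-.179); save(im,"s7",(190,290,180,280),3)
a=cv2.imread("pics/w7.png");b=cv2.imread("pics/s7.png"); h=min(len(a),len(b)); cv2.imwrite("pics/c7.png",np.hstack([a[:h],b[:h]]))
E
```

```text
[ 0.4573 -0.1848  0.0039] 0.002623129346052394
drill n 2099 ends [ 0.4575 -0.1852] gold 8 [ 0.5329 -0.1711] gold 47 len 0.0767 axis 10.6 width [-0.0046  0.0045] z [0.0128 0.0155]
near tip z [(301, 280, [0.449, -0.17, 0.004]), (305, 280, [0.45, -0.172, 0.005]), (309, 280, [0.466, -0.174, 0.042]), (313, 280, [0.466, -0.176, 0.043]), (317, 280, [0.466, -0.178, 0.042]), (321, 280, [0.467, -0.18, 0.042]), (325, 280, [0.465, -0.182, 0.038]), (329, 280, [0.466, -0.184, 0.038]), (333, 280, [0.466, -0.186, 0.039]), (338, 280, [0.468, -0.188, 0.042]), (342, 280, [0.469, -0.19, 0.043]), (346, 280, [0.469, -0.192, 0.043]), (350, 280, [0.455, -0.199, 0.005]), (354, 280, [0.455, -0.202, 0.004])]
drill n 112 ends [ 0.4471 -0.1847] gold 3 [ 0.5386 -0.1734] gold 31 len 0.0922 axis 7.1 width [-0.0268  0.0073] z [0.0118 0.0158]
```

View pics/c7.png

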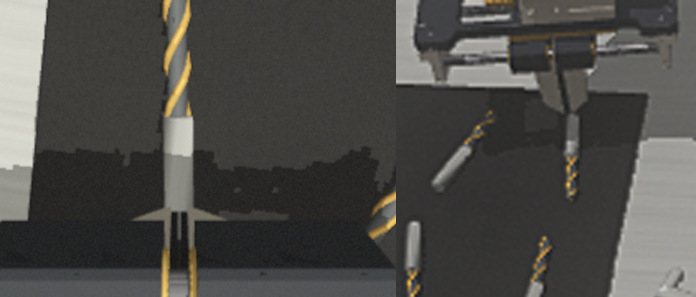

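```bash
python3 - <<'E'
from h import *
np.set_printoptions(precision=3,suppress=True)
im=vision.get_image("scene"); p=arm.observe()["position"]
print("TCP proj",proj(im,p),"end proj",proj(im,[.4455,-.1874,.008]),proj(im,[.4455,-.1874,.013]))
P,r,c=pts(im)
for col in (235,237,239,241):
    for row in range(212,234,2):
        i=np.nonzero((r==row)&(c==col))[0]
        if len(i): print(col,row,P[i[0]],im["frame"][row,col])
E
```

```text
TCP proj (np.float64(233.08506305849986), np.float64(238.66956456938658)) end proj (np.float64(228.42401950982708), np.float64(238.3308879908892)) (np.float64(227.00723121311617), np.float64(238.0513137864997))
235 212 [ 0.492 -0.171  0.11 ] [46 46 47]
235 214 [ 0.465 -0.182  0.077] [57 55 53]
235 216 [ 0.466 -0.182  0.071] [47 45 45]
235 218 [ 0.465 -0.184  0.063] [42 42 41]
235 220 [ 0.466 -0.184  0.058] [36 36 36]
235 222 [ 0.467 -0.185  0.052] [45 44 44]
235 224 [ 0.468 -0.186  0.046] [61 58 57]
235 226 [ 0.469 -0.186  0.041] [89 85 79]
235 228 [ 0.439 -0.198  0.002] [43 41 40]
235 230 [ 0.444 -0.197  0.   ] [42 42 42]
235 232 [ 0.457 -0.194  0.007] [45 44 42]
237 212 [ 0.492 -0.167  0.109] [46 45 46]
237 214 [ 0.467 -0.176  0.079] [93 89 83]
237 216 [ 0.468 -0.177  0.073] [91 87 81]
237 218 [ 0.468 -0.178  0.067] [92 89 82]
237 220 [ 0.468 -0.179  0.061] [94 89 84]
237 222 [ 0.468 -0.18   0.054] [66 63 60]
237 224 [ 0.467 -0.181  0.046] [55 54 51]
237 226 [ 0.467 -0.182  0.038] [43 42 41]
237 228 [ 0.443 -0.191  0.006] [66 66 65]
237 230 [ 0.457 -0.187  0.014] [83 84 80]
237 232
[... 258 characters left out ...]
67 -0.175  0.053] [89 85 79]
239 224 [ 0.467 -0.176  0.046] [89 85 79]
239 226 [ 0.468 -0.177  0.04 ] [89 85 79]
239 228 [ 0.45  -0.184  0.014] [82 82 81]
239 230 [ 0.454 -0.184  0.012] [97 97 95]
239 232 [ 0.464 -0.181  0.015] [96 95 93]
241 212 [ 0.49  -0.158  0.109] [47 46 46]
241 214 [ 0.466 -0.167  0.078] [90 85 79]
241 216 [ 0.467 -0.168  0.073] [88 84 78]
241 218 [ 0.466 -0.169  0.066] [88 83 78]
241 220 [ 0.467 -0.17   0.06 ] [87 84 78]
241 222 [ 0.467 -0.171  0.053] [89 84 80]
241 224 [ 0.468 -0.171  0.047] [89 84 79]
241 226 [ 0.432 -0.184  0.004] [40 39 40]
241 228 [ 0.44  -0.182  0.004] [42 42 41]
241 230 [ 0.445 -0.181  0.003] [39 39 38]
241 232 [ 0.452 -0.18   0.003] [40 39 38]
```

play_rows(increments="-1.5 0 0 0 -0.4;0 0 0 0 -0.4;0 0 0 0 -0.4;0 0 0 0 -0.4;0 0 1.5 0 -0.4")

```text
clock: 19.4
position: [0.4452, -0.1878, -0.0093]
ee_rot: [3.128, 0.273, 0.007]
force: [-0.0, -0.4, 0.4]
width: 0.288
gripper_force: 0.0
```

play_rows(increments="0 0 0.8 0 -0.4;0 0 0.3 0 -0.4;0 0 0 0 -0.4;0 0 0 0 -0.4")

```text
clock: 19.73
position: [0.4426, -0.1871, -0.0221]
ee_rot: [-3.129, -0.273, 0.001]
force: [0.1, 0.1, -0.4]
width: 0.3
gripper_force: 0.0
```

```bash
python3 - <<'E'
from h import *
np.set_printoptions(precision=3,suppress=True)
im=vision.get_image("scene"); o=arm.observe(); p=o["position"]; print(p,o["force"],o["width"])
P,r,c=pts(im)
for dy in (-.022,-.018,.018,.022):
    s=(abs(P[:,0]-(p[0]+.0095))<.005)&(abs(P[:,1]-(p[1]+dy))<.003)&(P[:,2]>.005)
    print(dy,s.sum(),P[s][:,2].min() if s.any() else None)
drill_meas(vision.get_image("wrist"),.49,-.179)
E
```

```text
[ 0.443 -0.187 -0.022] [ 0.298  0.192 -0.584] 0.30201840274685227
-0.022 50 0.014690574841015325
-0.018 67 0.013103295564974915
0.018 99 0.005196526377416522
0.022 85 0.0054746157106806415
drill n 3761 ends [ 0.437 -0.189] gold 8 [ 0.533 -0.171] gold 46 len 0.0982 axis 10.6 width [-0.017  0.018] z [0.013 0.019]
```

play_rows(increments="0 0 0.3 0 -0.4;0 0 0 0 -1;0 0 0 0 -1;0 0 0 0 -1;0 0 0 0 -1", grip_force=3)

```text
clock: 20.25
position: [0.4426, -0.1874, -0.025]
ee_rot: [3.13, 0.273, 0.0]
force: [-0.2, -0.8, -0.1]
width: 0.112
gripper_force: 3.0
```

play_rows(increments="0 0 0 0 -1;0 0 0 0 -1;0 0 0 0 -1")

```text
clock: 20.5
position: [0.4426, -0.1874, -0.025]
ee_rot: [3.13, 0.273, 0.0]
force: [0.4, 0.1, 1.4]
width: 0.114
gripper_force: 3.0
```

play_rows(increments="0 0 -0.5 0 -1;0 0 -1 0 -1;0 0 -2 0 -1;0 0 -3 0 -1;0 0 -3 0 -1")

```text
clock: 20.92
position: [0.4419, -0.1869, 0.0714]
ee_rot: [-3.129, -0.273, 0.002]
force: [1.2, -1.1, -0.1]
width: 0.116
gripper_force: 3.0
```

play_rows(increments="0 0 -3 0 -1;0 0 -1 0 -1;0 0 0 0 -1;0 0 0 0 -1")

```text
clock: 21.25
position: [0.4426, -0.1876, 0.1104]
ee_rot: [3.129, 0.272, 0.002]
force: [-0.5, 0.4, -1.7]
width: 0.114
gripper_force: 3.0
```

```bash
python3 - <<'E'
from h import *
np.set_printoptions(precision=3,suppress=True)
im=vision.get_image("wrist"); o=arm.observe(); p=o["position"]; print(p,o["force"],o["width"],o["gripper_force"])
save(im,"w8",(100,360,160,500),1.2); im=vision.get_image("scene"); save(im,"s8",(130,290,150,300),2)
a=cv2.imread("pics/w8.png");b=cv2.imread("pics/s8.png"); h=min(len(a),len(b)); cv2.imwrite("pics/c8.png",np.hstack([a[:h],b[:h]]))
E
```

```text
[ 0.442 -0.187  0.109] [-0.324 -0.275 -0.684] 0.11669207500973919 2.9995851265266538
```

View pics/c8.png

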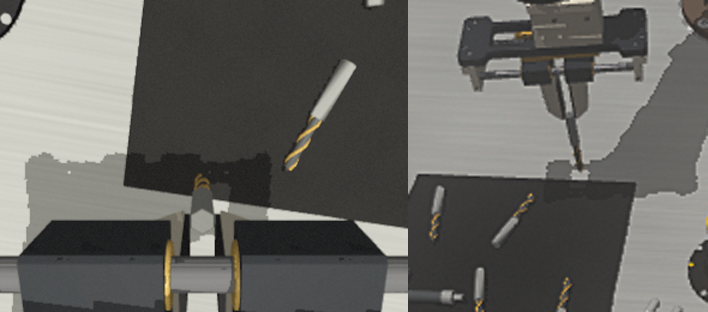

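play_rows(increments="0 0 -2 0 -1;0 0 -3 0 -1;0 0 -3 0 -1;1.65 -2.16 0 0 -1;1.65 -2.16 0 0 -1")

```text
clock: 21.77
position: [0.4679, -0.1401, 0.1902]
ee_rot: [3.129, 0.266, 0.001]
force: [0.0, 0.3, -0.2]
width: 0.03
gripper_force: 0.0
```

play_rows(increments="1.65 -2.16 0 0 -1;1.65 -2.16 0 0 -1;1.65 -2.16 0 0 -1;1.65 -2.16 0 0 -1;1.65 -2.16 0 0 -1")

```text
clock: 22.18
position: [0.5298, -0.0172, 0.1882]
ee_rot: [-3.129, -0.273, 0.004]
force: [0.9, -0.5, 0.3]
width: 0.005
gripper_force: 0.0
```

play_rows(increments="1.65 -2.16 0 0 -1;0 0 0 0 -1;0 0 0 0 -1;0 0 0 0 -1;0 0 0 0 -1")

```text
clock: 22.6
position: [0.5419, 0.0043, 0.189]
ee_rot: [3.129, 0.27, -0.003]
force: [-0.1, 1.2, -0.7]
width: 0.009
gripper_force: 0.0
```

```bash
cat >> h.py <<'E'
OFF=.030  # fingertip height above the reported TCP, measured
def held(im):
    "drill hanging in the fingers: lower end, and lean"
    p=arm.observe()["position"]; P,r,c=pts(im)
    s=(np.hypot(P[:,0]-p[0],P[:,1]-p[1])<.05)&(P[:,2]>p[2]+OFF-.1)&(P[:,2]<p[2]+OFF-.004)&(P[:,2]>.098)
    q=P[s]
    if len(q)<10: print("held n",len(q)); return
    k=np.argsort(q[:,2]); lo=q[k[:max(4,len(q)//12)]].mean(0); hi=q[k[-max(4,len(q)//12):]].mean(0)
    print("held n",len(q),"low end",lo.round(4),"high",hi.round(4),"rel low",(lo-p).round(4),"minz",q[:,2].min().round(4))
E
python3 - <<'E'
from h import *
np.set_printoptions(precision=4,suppress=True)
o=arm.observe(); print(o["position"],o["force"],o["width"],o["gripper_force"])
held(vision.get_image("scene")); held(vision.get_image("wrist")); held(vision.get_image("top")); go(.5314,-.005,.08)
E
```

```text
[0.5419 0.0043 0.189 ] [-0.0927  1.1564 -0.7209] 0.008603908098265198 0.0
held n 0
held n 0
held n 0
shift cm [-1.24  0.74 10.97] turn 0 cur yaw -80.1 j7 -1.69 t 22.75
```

```bash
python3 - <<'E'
from h import *
np.set_printoptions(precision=4,suppress=True)
for n in ["scene","top"]:
    im=vision.get_image(n)
    for d in cut_out("drill1",im):
        if 50<d["mask"].sum()<400:
            p,_,_=pts(im,d["mask"]); p=p[p[:,2]>.006]; print(n,"drill",round(d["confidence"],2),np.round(d["point"]),axis(p),p[:,2].max())
save(im,"t9",(170,300,360,520),4)
E
```

```text
scene drill 0.63 [287. 227.] (array([ 0.6271, -0.1785]), np.float64(1.4424508566121745)) 0.015820670196267206
scene drill 0.6 [227. 269.] (array([ 0.4323, -0.1177]), np.float64(40.644309525179935)) 0.015236977830506149
scene drill 0.58 [234. 161.] (array([ 0.4846, -0.3603]), np.float64(12.096411688836255)) 0.017861094138147293
top drill 0.55 [254. 479.] (array([ 0.483 , -0.3605]), np.float64(11.745605925375457)) 0.017884806348073656
```

View pics/t9.png

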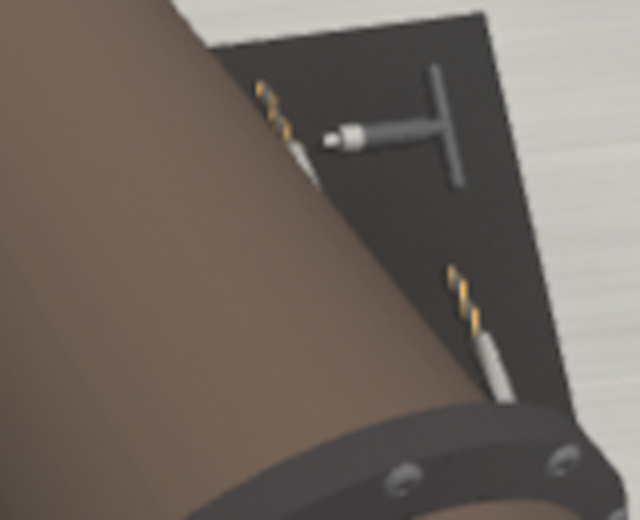

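play_rows(increments="-2.6 2 0 0 -0.4;-2.6 2 0 0 -0.4;-2.6 2 0 0 -0.4;-2.6 2 0 0 -0.4;-2.6 2 0 0 -0.4")

```text
clock: 23.37
position: [0.4308, -0.1163, 0.19]
ee_rot: [3.129, 0.273, 0.001]
force: [0.9, -0.9, -0.0]
width: 0.285
gripper_force: 0.0
```

play_rows(increments="0 0 1 -6.2 -0.4;0 0 1 -6.2 -0.4;0 0 0 -6.2 -0.4;0 0 0 -6.2 -0.4;0 0 0 -6.2 -0.4")

```text
clock: 23.78
position: [0.4318, -0.1155, 0.17]
ee_rot: [2.94, 1.107, -0.0]
force: [-0.3, 0.6, 0.7]
width: 0.3
gripper_force: 0.0
```

play_rows(increments="0 0 0 0 -0.4;0 0 0 0 -0.4;0 0 0 0 -0.4", grip_force=3)

```text
clock: 24.03
position: [0.4319, -0.1154, 0.17]
ee_rot: [2.945, 1.094, 0.0]
force: [0.1, 0.7, -0.9]
width: 0.3
gripper_force: 0.0
```

```bash
cat >> h.py <<'E'
def plan(im,x,y,end,over=.006,floor=.003,rad=.06):
    "tool shift for a grasp near one end; end=+1/-1 along the axis as printed"
    P,r,c=pts(im); s=(np.hypot(P[:,0]-x,P[:,1]-y)<rad)&(P[:,2]>floor+.0035)&(P[:,2]<floor+.018)
    im2=np.zeros((480,640),np.uint8); im2[r[s],c[s]]=1
    n,lab,st,ce=cv2.connectedComponentsWithStats(im2); k=1+np.argmax(st[1:,4]); s&=lab[r,c]==k
    p=P[s][:,:2].astype(np.float32); (cx,cy),(w,h),ang=cv2.minAreaRect(p)
    m,a=axis(P[s]); u=np.array([np.cos(np.radians(a)),np.sin(np.radians(a))]); nn=np.array([-u[1],u[0]])
    t=(p-m)@u; v=(p-m)@nn; cen=m+u*(t.min()+t.max())/2+nn*(np.percentile(v,3)+np.percentile(v,97))/2
    f=im["frame"].astype(int)[r,c][s]; g=(f[:,0]-f[:,2])
    print("n",s.sum(),"centre",cen.round(4),"axis",round(a,1),"L,W",np.ptp(t).round(4),np.ptp(v).round(4),"ztop",np.percentile(P[s][:,2],95).round(4),"gold -end %.0f +end %.0f"%(g[t<-.015].mean(),g[t>.015].mean()))
    tgt=cen+u*end*(.045+.0095-over); print("TCP target",tgt.round(4)); go(*tgt,floor+.0015-.030,a+90)
E
python3 - <<'E'
from h import *
np.set_printoptions(precision=4,suppress=True)
im=vision.get_image("wrist"); print(arm.observe()["position"])
plan(im,.432,-.118,-1,.007,0); plan(im,.432,-.118,1,.007,0)
E
```

```text
[ 0.432  -0.1154  0.17  ]
n 2848 centre [ 0.4388 -0.1385] axis 11.3 L,W 0.1031 0.0809 ztop 0.013 gold -end 12 +end 5
TCP target [ 0.3923 -0.1479]
shift cm [-5.13 -0.14 19.85] turn 29.5 cur yaw -49.2 j7 -0.87 t 24.08
n 2848 centre [ 0.4388 -0.1385] axis 11.3 L,W 0.1031 0.0809 ztop 0.013 gold -end 12 +end 5
TCP target [ 0.4854 -0.1292]
shift cm [ 3.14  4.54 19.85] turn 29.5 cur yaw -49.2 j7 -0.87 t 24.08
```

```bash
python3 - <<'E'
s=open('h.py').read()
i=s.index("    P,r,c=pts(im); s=(np.hypot(P[:,0]-x,P[:,1]-y)<rad)&(P[:,2]>floor+.0035)")
j=s.index("    m,a=axis(P[s]); u=np.array",i)
s=s[:i]+'''    P,r,c=pts(im); best=None
    for d in cut_out("drill1",im):
        q,_,_=pts(im,d["mask"])
        if len(q)<60: continue
        e=np.hypot(*(np.median(q[:,:2],0)-[x,y]))+(1 if d["mask"].sum()>9000 else 0)
        if best is None or e<best[0]: best=(e,d["mask"],d["confidence"])
    mk=cv2.dilate(best[1].astype(np.uint8),np.ones((3,3))).astype(bool); print("seg dist",round(best[0],3),"conf",round(best[2],2))
    s=mk[r,c]&(P[:,2]>floor+.0042)&(P[:,2]<floor+.018); p=P[s][:,:2]
'''+s[j:]
open('h.py','w').write(s)
E
python3 - <<'E'
from h import *
np.set_printoptions(precision=4,suppress=True)
im=vision.get_image("wrist")
plan(im,.432,-.118,-1,.007,0); plan(im,.432,-.118,1,.007,0)
E
```

```text
seg dist 0.003 conf 0.97
n 639 centre [ 0.4227 -0.1246] axis 41.4 L,W 0.0889 0.0099 ztop 0.0139 gold -end 30 +end 7
TCP target [ 0.3871 -0.156 ]
shift cm [-6.06  0.14 19.85] turn -0.5 cur yaw -49.1 j7 -0.87 t 24.18
seg dist 0.003 conf 0.97
n 639 centre [ 0.4227 -0.1246] axis 41.4 L,W 0.0889 0.0099 ztop 0.0139 gold -end 30 +end 7
TCP target [ 0.4583 -0.0931]
shift cm [ 3.44  0.05 19.85] turn -0.5 cur yaw -49.1 j7 -0.87 t 24.23
```

play_rows(increments="1.7 0.03 2.5 -0.5 -0.4;1.7 0.02 3.5 0 -0.4;0 0 3.5 0 -0.4;0 0 3.5 0 -0.4;0 0 3 0 -0.4")

```text
clock: 24.65
position: [0.4575, -0.0929, 0.008]
ee_rot: [-2.938, -1.111, 0.001]
force: [1.7, -0.6, -0.3]
width: 0.302
gripper_force: 0.0
```

play_rows(increments="0 0 2 0 -0.4;0 0 1 0 -0.4;0 0 0.5 0 -0.4;0 0 0.2 0 -0.4;0 0 0 0 -0.4")

```text
clock: 25.07
position: [0.4585, -0.0933, -0.0265]
ee_rot: [2.938, 1.112, 0.001]
force: [-0.5, 1.0, 0.3]
width: 0.296
gripper_force: 0.0
```

play_rows(increments="0 0 0 0 -1;0 0 0 0 -1;0 0 0 0 -1;0 0 0 0 -1;0 0 0 0 -1")

```text
clock: 25.48
position: [0.4585, -0.0934, -0.0265]
ee_rot: [2.938, 1.112, 0.002]
force: [0.3, -0.8, 3.0]
width: 0.116
gripper_force: 3.0
```

play_rows(increments="0 0 0 0 -1;0 0 -0.5 0 -1;0 0 -1 0 -1;0 0 -2 0 -1;0 0 -2 0 -1")

```text
clock: 25.9
position: [0.4568, -0.0929, 0.0287]
ee_rot: [-2.937, -1.112, 0.003]
force: [0.8, -0.3, 0.7]
width: 0.112
gripper_force: 3.0
```

play_rows(increments="0 0 -2 0 -1;0 0 -2 0 -1;0 0 -1 0 -1;0 0 0 0 -1;0 0 0 0 -1")

```text
clock: 26.32
position: [0.4578, -0.0935, 0.0781]
ee_rot: [2.938, 1.111, 0.001]
force: [-0.9, 0.2, -0.4]
width: 0.114
gripper_force: 3.0
```

play_rows(increments="0 0 0 0 -1;0 0 -2 0 -1;0 0 -3 0 -1;0 0 -3 0 -1;0 0 -3 0 -1", grip_force=25)

```text
clock: 26.73
position: [0.4567, -0.093, 0.1877]
ee_rot: [-2.936, -1.112, 0.004]
force: [0.1, 0.2, -0.9]
width: 0.084
gripper_force: 25.0
```

```bash
python3 - <<'E'
from h import *
np.set_printoptions(precision=4,suppress=True)
o=arm.observe(); print(o["position"],o["force"],o["width"],o["gripper_force"])
held(vision.get_image("scene")); held(vision.get_image("wrist")); go(.5314,-.005,.19)
E
```

```text
[ 0.4567 -0.093   0.1877] [ 0.1117  0.1574 -0.8845] 0.08436138316262916 24.9989677593112
held n 116 low end [ 0.4543 -0.0966  0.1409] high [ 0.458  -0.0917  0.2139] rel low [-0.0058 -0.0036 -0.0523] minz 0.1378
held n 429 low end [ 0.4539 -0.096   0.1474] high [ 0.4595 -0.0932  0.215 ] rel low [-0.0063 -0.0028 -0.0435] minz 0.1424
shift cm [11.18 -1.89  0.12] turn 0 cur yaw -48.5 j7 -0.92 t 26.83
```

play_rows(increments="2.37 -0.35 0 0 -1;2.37 -0.35 0 0 -1;2.37 -0.35 0 0 -1;2.37 -0.35 0 0 -1;2.37 -0.35 0 0 -1")

```text
clock: 27.25
position: [0.5348, -0.001, 0.1858]
ee_rot: [-2.937, -1.112, 0.004]
force: [-0.2, -0.9, 0.3]
width: 0.082
gripper_force: 25.0
```

play_rows(increments="0 0 0 0 -1;0 0 0 0 -1;0 0 2.5 0 -1;0 0 2.5 0 -1;0 0 2.5 0 -1")

```text
clock: 27.67
position: [0.534, -0.0031, 0.1111]
ee_rot: [2.938, 1.11, -0.002]
force: [-0.9, -0.1, -0.2]
width: 0.086
gripper_force: 25.0
```

play_rows(increments="0 0 2.5 0 -1;0 0 1.3 0 -1;0 0 0 0 -1;0 0 0 0 -0.6;0 0 0 0 -0.6")

```text
clock: 28.08
position: [0.5352, -0.0021, 0.0755]
ee_rot: [2.938, 1.111, 0.001]
force: [0.0, 0.3, -0.2]
width: 0.176
gripper_force: 0.0
```

play_rows(increments="0 0 0 0 -0.6;0 0 0 0 -0.6;0 0 -2.5 0 -0.6;0 0 -3.5 0 -0.6;0 0 -3.5 0 -0.4", grip_force=3)

```text
clock: 28.5
position: [0.5344, -0.0016, 0.1712]
ee_rot: [-2.937, -1.113, 0.002]
force: [1.1, 0.1, -0.9]
width: 0.238
gripper_force: 0.0
```

```bash
cat >> h.py <<'E'
def tops(im,cx=.542,cy=.006):
    "what sticks out above the cup's rim"
    P,r,c=pts(im); s=(np.hypot(P[:,0]-cx,P[:,1]-cy)<.06)&(P[:,2]>.0905)&(P[:,2]<.125)
    m=np.zeros((480,640),np.uint8); m[r[s],c[s]]=1
    n,lab,st,ce=cv2.connectedComponentsWithStats(m)
    for k in range(1,n):
        if st[k,4]>4: q=P[s&(lab[r,c]==k)]; print("top",st[k,4],"rel",((q[:,:2].mean(0))-[cx,cy]).round(4),"zmax",q[:,2].max().round(4))
E
python3 - <<'E'
from h import *
np.set_printoptions(precision=4,suppress=True)
o=arm.observe(); print(o["position"],o["width"])
im=vision.get_image("wrist"); tops(im); rim_meas(im,.542,.006,.086,.003); tops(vision.get_image("scene")); go(.6,-.275,.17,105)
E
```

```text
[ 0.5344 -0.0016  0.1712] 0.23843684414032076
top 163 rel [-0.0141 -0.0124] zmax 0.1034
rim 997 [0.5421 0.0053 0.0286] 0.08717189910132017
top 28 rel [-0.0089 -0.011 ] zmax 0.1028
shift cm [-13.58  24.6    0.66] turn 26.5 cur yaw -48.5 j7 -1.18 t 28.6
```

play_rows(increments="-1.36 3.5 0 0 -0.4;-1.36 3.5 0 0 -0.4;-1.36 3.5 0 0 -0.4;-1.36 3.5 0 0 -0.4;-1.36 3.5 0 0 -0.4")

```text
clock: 29.02
position: [0.6003, -0.1799, 0.1703]
ee_rot: [2.937, 1.112, 0.001]
force: [1.3, 0.7, 0.2]
width: 0.303
gripper_force: 0.0
```

play_rows(increments="0 0 0 6.6 -0.4;0 0 0 6.6 -0.4;0 0 0 6.6 -0.4;0 0 0 6.6 -0.4;0 0 0 6.6 -0.4")

```text
clock: 29.43
position: [0.6, -0.178, 0.17]
ee_rot: [3.134, 0.223, 0.001]
force: [-0.2, 0.7, -0.1]
width: 0.301
gripper_force: 0.0
```

play_rows(increments="0 0 0 6.6 -0.4;0 0 0 0 -0.4;0 0 0 0 -0.4;0 0 0 0 -0.4")

```text
clock: 29.77
position: [0.6, -0.1778, 0.17]
ee_rot: [3.141, 0.057, 0.0]
force: [0.1, -0.2, 0.3]
width: 0.301
gripper_force: 0.0
```

```bash
python3 - <<'E'
from h import *
np.set_printoptions(precision=4,suppress=True)
im=vision.get_image("wrist"); print(arm.observe()["position"])
plan(im,.6275,-.178,1,.007,.003); plan(im,.6275,-.178,-1,.007,.003)
E
```

```text
[ 0.6    -0.1779  0.17  ]
seg dist 0.003 conf 0.67
n 675 centre [ 0.6168 -0.1805] axis 1.4 L,W 0.0886 0.0095 ztop 0.0153 gold -end 44 +end 8
TCP target [ 0.6643 -0.1793]
shift cm [ 6.42  0.37 19.54] turn 0.6 cur yaw -88.0 j7 -1.5 t 29.87
seg dist 0.003 conf 0.67
n 675 centre [ 0.6168 -0.1805] axis 1.4 L,W 0.0886 0.0095 ztop 0.0153 gold -end 44 +end 8
TCP target [ 0.5693 -0.1817]
shift cm [-3.08  0.27 19.54] turn 0.6 cur yaw -88.0 j7 -1.5 t 29.92
```

play_rows(increments="3.2 0.2 2 0.6 -0.4;3.2 0.17 2.5 0 -0.4;0 0 3.5 0 -0.4;0 0 3.5 0 -0.4;0 0 3.5 0 -0.4", grip_force=3)

```text
clock: 30.33
position: [0.6645, -0.1797, 0.0183]
ee_rot: [-3.141, -0.037, -0.001]
force: [0.9, 0.5, -0.9]
width: 0.302
gripper_force: 0.0
```

play_rows(increments="0 0 2.5 0 -0.4;0 0 1.3 0 -0.4;0 0 0.5 0 -0.4;0 0 0.2 0 -0.4;0 0 0 0 -0.4")

```text
clock: 30.75
position: [0.6651, -0.18, -0.0239]
ee_rot: [3.141, 0.035, 0.003]
force: [0.3, 0.1, 0.1]
width: 0.298
gripper_force: 0.0
```

play_rows(increments="0 0 0 0 -1;0 0 0 0 -1;0 0 0 0 -1;0 0 0 0 -1;0 0 0 0 -1")

```text
clock: 31.17
position: [0.665, -0.18, -0.0239]
ee_rot: [3.141, 0.035, 0.003]
force: [0.3, 0.2, 5.4]
width: 0.116
gripper_force: 3.0
```

play_rows(increments="0 0 0 0 -1;0 0 -0.5 0 -1;0 0 -1 0 -1;0 0 -2 0 -1;0 0 -2 0 -1")

```text
clock: 31.58
position: [0.6629, -0.1796, 0.0301]
ee_rot: [-3.141, -0.035, 0.004]
force: [0.9, -0.4, 0.2]
width: 0.113
gripper_force: 3.0
```

play_rows(increments="0 0 -2 0 -1;0 0 -2 0 -1;0 0 -1 0 -1;0 0 0 0 -1;0 0 0 0 -1")

```text
clock: 32.0
position: [0.664, -0.1799, 0.0801]
ee_rot: [3.141, 0.034, 0.001]
force: [0.3, 0.9, -1.3]
width: 0.113
gripper_force: 3.0
```

play_rows(increments="0 0 0 0 -1;0 0 -2 0 -1;0 0 -3 0 -1;0 0 -3 0 -1;0 0 -3 0 -1", grip_force=25)

```text
clock: 32.42
position: [0.663, -0.1796, 0.1891]
ee_rot: [-3.141, -0.035, 0.005]
force: [0.8, 0.3, -0.8]
width: 0.09
gripper_force: 25.0
```

```bash
python3 - <<'E'
from h import *
np.set_printoptions(precision=4,suppress=True)
o=arm.observe(); print(o["position"],o["force"],o["width"],o["gripper_force"])
held(vision.get_image("scene")); held(vision.get_image("wrist")); go(.555,.018,.19)
E
```

```text
[ 0.663  -0.1796  0.1891] [ 0.7516  0.273  -0.7778] 0.09011769371786037 24.995751579408534
held n 124 low end [ 0.6504 -0.1771  0.1447] high [ 0.6703 -0.1814  0.2217] rel low [-0.0158  0.0029 -0.0517] minz 0.1403
held n 315 low end [ 0.6507 -0.1782  0.1512] high [ 0.6628 -0.1805  0.2181] rel low [-0.0158  0.0017 -0.0429] minz 0.1472
shift cm [-10.71 -20.04   0.32] turn 0 cur yaw -88.7 j7 -1.52 t 32.52
```

play_rows(increments="-1.66 -3.27 0 0 -1;-1.66 -3.27 0 0 -1;-1.66 -3.27 0 0 -1;-1.66 -3.27 0 0 -1;-1.66 -3.27 0 0 -1")

```text
clock: 32.93
position: [0.5754, -0.017, 0.188]
ee_rot: [-3.141, -0.034, 0.005]
force: [0.8, 1.0, 0.4]
width: 0.09
gripper_force: 25.0
```

play_rows(increments="-1.66 -3.27 0 0 -1;0 0 0 0 -1;0 0 0 0 -1;0 0 2.5 0 -1;0 0 2.5 0 -1")

```text
clock: 33.35
position: [0.5614, 0.0128, 0.1394]
ee_rot: [3.141, 0.032, 0.003]
force: [-0.6, -0.7, -1.5]
width: 0.094
gripper_force: 25.0
```

play_rows(increments="0 0 2.5 0 -1;0 0 2.5 0 -1;0 0 1 0 -1;0 0 0 0 -1;0 0 0 0 -0.6")

```text
clock: 33.77
position: [0.5602, 0.0134, 0.0796]
ee_rot: [3.141, 0.033, -0.002]
force: [0.9, -0.3, 0.2]
width: 0.125
gripper_force: 0.0
```

play_rows(increments="0 0 0 0 -0.6;0 0 0 0 -0.6;0 0 0 0 -0.6;0 0 -2.5 0 -0.6;0 0 -3.5 0 -0.6", grip_force=3)

```text
clock: 34.18
position: [0.5582, 0.0138, 0.1388]
ee_rot: [3.141, 0.035, -0.008]
force: [1.3, 0.3, 0.2]
width: 0.199
gripper_force: 0.0
```

play_rows(increments="0 0 -3 0 -0.4;0 0 0 0 -0.4;0 0 0 0 -0.4")

```text
clock: 34.43
position: [0.5619, 0.0144, 0.1726]
ee_rot: [3.141, 0.034, 0.009]
force: [-0.5, 0.3, -0.4]
width: 0.296
gripper_force: 0.0
```

```bash
python3 - <<'E'
from h import *
np.set_printoptions(precision=4,suppress=True)
o=arm.observe(); print(o["position"],o["width"])
im=vision.get_image("wrist"); tops(im); rim_meas(im,.542,.006,.086,.003); tops(vision.get_image("scene")); go(.58,-.275,.17,105)
E
```

```text
[0.5619 0.0144 0.1726] 0.29602076058802934
top 140 rel [0.0239 0.0021] zmax 0.1023
top 160 rel [-0.0116 -0.012 ] zmax 0.1029
rim 923 [0.5423 0.0053 0.0285] 0.08722276727166817
top 29 rel [-0.009  -0.0113] zmax 0.1023
top 27 rel [0.0268 0.0028] zmax 0.1018
shift cm [ 1.37 28.93  0.  ] turn -13.7 cur yaw -88.7 j7 -1.84 t 34.53
```

play_rows(increments="0.17 3.6 0 0 -0.4;0.17 3.6 0 0 -0.4;0.17 3.6 0 0 -0.4;0.17 3.6 0 0 -0.4;0.17 3.6 0 0 -0.4")

```text
clock: 34.95
position: [0.5716, -0.1672, 0.1686]
ee_rot: [-3.141, -0.035, 0.003]
force: [1.7, 0.8, -0.8]
width: 0.3
gripper_force: 0.0
```

play_rows(increments="0.17 3.6 0 0 -0.4;0.17 3.6 0 0 -0.4;0.17 3.6 0 0 -0.4;0 0 0 -6.85 -0.4;0 0 0 -6.85 -0.4")

```text
clock: 35.37
position: [0.5784, -0.2768, 0.1678]
ee_rot: [-3.115, -0.409, 0.005]
force: [0.0, 0.5, -0.6]
width: 0.297
gripper_force: 0.0
```

play_rows(increments="0 0 0 0 -0.4;0 0 0 0 -0.4;0 0 0 0 -0.4")

```text
clock: 35.62
position: [0.5798, -0.2728, 0.1692]
ee_rot: [-3.115, -0.404, 0.001]
force: [-0.2, -0.4, -0.5]
width: 0.301
gripper_force: 0.0
```

```bash
python3 - <<'E'
from h import *
np.set_printoptions(precision=4,suppress=True)
im=vision.get_image("wrist"); print(arm.observe()["position"])
plan(im,.606,-.273,-1,.007,.003)
E
```

```text
[ 0.58   -0.2728  0.1695]
seg dist 0.095 conf 0.87
n 337 centre [ 0.5069 -0.2715] axis 165.4 L,W 0.0468 0.0109 ztop 0.0157 gold -end 6 +end 14
TCP target [ 0.5529 -0.2835]
shift cm [-2.89  0.33 19.52] turn 29.5 cur yaw -75.1 j7 -1.13 t 35.72
```

```bash
python3 - <<'E'
from h import *
np.set_printoptions(precision=4,suppress=True)
im=vision.get_image("wrist"); 
for d in cut_out("drill1",im):
    p,_,_=pts(im,d["mask"]); print(round(d["confidence"],2),np.round(d["point"]),d["mask"].sum(),np.median(p,0))
drill_meas(im,.606,-.273,rad=.045); print(proj(im,[.606,-.273,.01]))
im=vision.get_image("scene"); drill_meas(im,.606,-.273,rad=.05)
E
```

```text
0.85 [275. 309.] 342 [ 0.5116 -0.2724  0.0137]
0.74 [214.  13.] 290 [ 0.5311 -0.0107  0.085 ]
0.62 [192. 338.] 664 [ 0.6065 -0.2746  0.0132]
drill n 966 ends [ 0.5738 -0.2973] gold 7 [ 0.6503 -0.2657] gold 48 len 0.0828 axis 22.4 width [-0.0317  0.0159] z [0.0136 0.0197]
(np.float64(194.92229535550644), np.float64(334.4330275523275))
drill n 214 ends [ 0.5895 -0.3053] gold 3 [ 0.6475 -0.2537] gold 36 len 0.0776 axis 41.7 width [-0.0294  0.0304] z [0.0128 0.0195]
```

```bash
python3 - <<'E'
from h import *
np.set_printoptions(precision=4,suppress=True)
for k in range(2):
    im=vision.get_image("wrist"); plan(im,.606,-.274,-1,.007,.003)
E
```

```text
seg dist 0.001 conf 0.89
n 696 centre [ 0.6102 -0.2738] axis 15.3 L,W 0.0875 0.0086 ztop 0.0153 gold -end 8 +end 46
TCP target [ 0.5644 -0.2864]
shift cm [-1.86  0.85 19.55] turn -0.3 cur yaw -75.0 j7 -1.13 t 35.97
seg dist 0.002 conf 0.83
n 698 centre [ 0.611  -0.2737] axis 15.4 L,W 0.0897 0.0087 ztop 0.0154 gold -end 8 +end 45
TCP target [ 0.5652 -0.2864]
shift cm [-1.78  0.86 19.55] turn -0.4 cur yaw -75.0 j7 -1.13 t 36.07
```

play_rows(increments="-0.9 0.43 2 -0.4 -0.4;-0.9 0.43 3.5 0 -0.4;0 0 3.5 0 -0.4;0 0 3.5 0 -0.4;0 0 3.5 0 -0.4", grip_force=3)

```text
clock: 36.48
position: [0.5649, -0.2869, 0.0088]
ee_rot: [3.113, 0.419, 0.001]
force: [0.6, -0.5, -0.2]
width: 0.304
gripper_force: 0.0
```

play_rows(increments="0 0 2 0 -0.4;0 0 1 0 -0.4;0 0 0.4 0 -0.4;0 0 0 0 -0.4;0 0 0 0 -0.4")

```text
clock: 36.9
position: [0.5662, -0.2868, -0.0227]
ee_rot: [3.112, 0.42, 0.003]
force: [0.3, 0.1, -0.1]
width: 0.297
gripper_force: 0.0
```

play_rows(increments="0 0 0 0 -1;0 0 0 0 -1;0 0 0 0 -1;0 0 0 0 -1;0 0 0 0 -1")

```text
clock: 37.32
position: [0.5656, -0.2868, -0.0232]
ee_rot: [3.113, 0.42, 0.002]
force: [1.6, -0.7, 5.1]
width: 0.114
gripper_force: 3.0
```

play_rows(increments="0 0 0 0 -1;0 0 -0.5 0 -1;0 0 -1 0 -1;0 0 -2 0 -1;0 0 -2 0 -1")

```text
clock: 37.73
position: [0.5641, -0.286, 0.0313]
ee_rot: [-3.112, -0.42, 0.003]
force: [0.5, 0.1, -1.4]
width: 0.114
gripper_force: 3.0
```

play_rows(increments="0 0 -2 0 -1;0 0 -2 0 -1;0 0 -1 0 -1;0 0 0 0 -1;0 0 0 0 -1")

```text
clock: 38.15
position: [0.565, -0.2866, 0.0811]
ee_rot: [3.113, 0.42, 0.001]
force: [-0.1, -0.4, -1.1]
width: 0.106
gripper_force: 3.0
```

play_rows(increments="0 0 0 0 -1;0 0 -2 0 -1;0 0 -3 0 -1;0 0 -3 0 -1;0 0 -3 0 -1", grip_force=25)

```text
clock: 38.57
position: [0.564, -0.2861, 0.1903]
ee_rot: [-3.112, -0.42, 0.004]
force: [0.4, -0.2, 0.1]
width: 0.004
gripper_force: 0.0
```

```bash
python3 - <<'E'
from h import *
np.set_printoptions(precision=4,suppress=True)
o=arm.observe(); print(o["position"],o["force"],o["width"],o["gripper_force"])
held(vision.get_image("scene")); held(vision.get_image("wrist")); go(.542,.024,.19)
E
```

```text
[ 0.564  -0.2861  0.1903] [ 0.4288 -0.2419  0.0656] 0.0039515546091293255 0.0
held n 3
held n 0
shift cm [  5.79 -30.67   0.4 ] turn 0 cur yaw -74.6 j7 -1.09 t 38.67
```

```bash
python3 - <<'E'
from h import *
np.set_printoptions(precision=4,suppress=True)
for n in ["scene","scene","top","wrist"]:
    im=vision.get_image(n)
    for d in cut_out("drill1",im):
        if 30<d["mask"].sum()<1500:
            p,_,_=pts(im,d["mask"]); p=p[p[:,2]>.006]
            if len(p)>9: print(n,"drill",round(d["confidence"],2),np.round(d["point"]),d["mask"].sum(),axis(p),p[:,2].max())
E
```

```text
scene drill 0.65 [238. 309.] 82 (array([ 0.5339, -0.0053]), np.float64(88.8195258054194)) 0.10315943831434071
scene drill 0.57 [246. 186.] 130 (array([ 0.5566, -0.2781]), np.float64(148.7301847397282)) 0.09388977595045489
scene drill 0.57 [237. 310.] 84 (array([ 0.5335, -0.0053]), np.float64(83.22181335133632)) 0.10296996980673345
scene drill 0.54 [244. 200.] 142 (array([ 0.4957, -0.2649]), np.float64(163.8325779393981)) 0.016579243481731676
scene drill 0.5 [235. 163.] 111 (array([ 0.4868, -0.3598]), np.float64(11.418388016011377)) 0.016299136526542912
top drill 0.64 [264. 436.] 106 (array([ 0.4713, -0.2593]), np.float64(162.19670093029202)) 0.05366053002375515
top drill 0.61 [259. 480.] 145 (array([ 0.4799, -0.3611]), np.float64(12.095469702128014)) 0.01656812089096038
top drill 0.61 [234. 312.] 69 (array([0.5586, 0.011 ]), np.float64(159.76091389682722)) 0.10139986503988041
top drill 0.44 [242. 439.] 134 (array([ 0.5179, -0.2638]), np.float64(154.87892405654966)) 0.05874262334342273
wrist drill 0.65 [247. 287.] 572 (array([ 0.5127, -0.2531]), np.float64(158.21869486704065)) 0.017102945771775013
wrist drill 0.58 [260. 300.] 427 (array([ 0.5034, -0.2701]), np.float64(162.8010422022084)) 0.01692984371908668
wrist drill 0.55 [269. 376.] 166 (array([ 0.5138, -0.3557]), np.float64(11.666156634978961)) 0.01569440689493129
wrist drill 0.44 [147.   4.] 143 (array([0.5595, 0.0056]), np.float64(130.55919421455243)) 0.08491293025132407
```

play_rows(increments="-2.77 -1.67 0 0 -0.4;-2.77 -1.67 0 0 -0.4;-2.77 -1.67 0 0 -0.4;0 0 0 7 -0.4;0 0 0 7 -0.4", grip_force=3)

```text
clock: 39.48
position: [0.4693, -0.2601, 0.1907]
ee_rot: [3.141, 0.028, -0.002]
force: [1.0, -0.1, 0.5]
width: 0.291
gripper_force: 0.0
```

play_rows(increments="0 0 0 7 -0.4;0 0 0 7 -0.4;0 0 0 7 -0.4;0 0 0 0 -0.4;0 0 0 0 -0.4")

```text
clock: 39.9
position: [0.4715, -0.26, 0.1906]
ee_rot: [-3.097, 0.529, 0.001]
force: [-0.3, 0.0, 0.4]
width: 0.3
gripper_force: 0.0
```

```bash
python3 - <<'E'
from h import *
np.set_printoptions(precision=4,suppress=True)
print(arm.observe()["position"]); im=vision.get_image("wrist"); save(im,"w10",(60,300,180,500),2)
for d in cut_out("drill1",im):
    p,_,_=pts(im,d["mask"]); p=p[p[:,2]>.006]
    if len(p)>9: print("drill",round(d["confidence"],2),np.round(d["point"]),d["mask"].sum(),axis(p),p[:,2].max())
E
```

```text
[ 0.4715 -0.26    0.1906]
drill 0.96 [193. 325.] 651 (array([ 0.491 , -0.2666]), np.float64(163.13193352068464)) 0.01691689839095384
drill 0.87 [176. 415.] 698 (array([ 0.4822, -0.362 ]), np.float64(11.753225754554535)) 0.01651908876508401
drill 0.75 [234.  18.] 504 (array([0.5614, 0.0055]), np.float64(163.60776157641237)) 0.1025132965994448
drill 0.74 [182. 305.] 610 (array([ 0.5152, -0.2501]), np.float64(158.3217051817774)) 0.01723711500562025
drill 0.54 [266.  52.] 362 (array([ 0.529 , -0.0084]), np.float64(83.04616480840953)) 0.1029525585059195
```

View pics/w10.png

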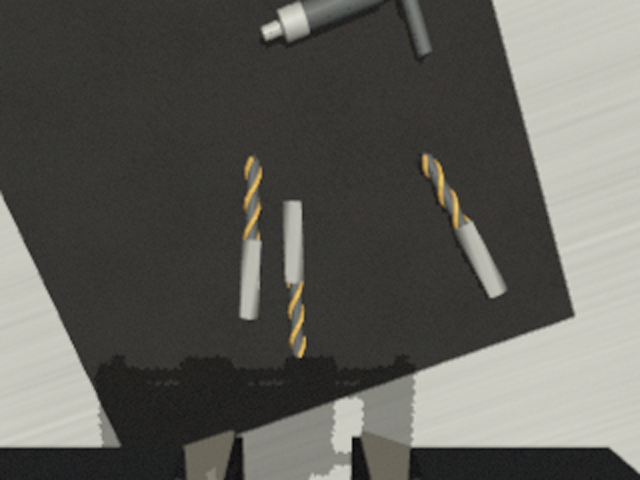

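```bash
python3 - <<'E'
from h import *
np.set_printoptions(precision=4,suppress=True)
im=vision.get_image("wrist"); plan(im,.491,-.267,1,.008,.003)
E
```

```text
seg dist 0.002 conf 0.78
n 613 centre [ 0.4854 -0.2649] axis 163.0 L,W 0.0897 0.01 ztop 0.0154 gold -end 9 +end 49
TCP target [ 0.441  -0.2513]
shift cm [-3.17  0.18 21.63] turn -2.5 cur yaw -109.5 j7 -1.61 t 40.1
```

play_rows(increments="-1.6 0.09 2.2 0 -0.4;-1.57 0.09 3.5 0 -0.4;0 0 3.5 -2.5 -0.4;0 0 3.5 0 -0.4;0 0 3.5 0 -0.4")

```text
clock: 40.52
position: [0.4411, -0.2514, 0.0279]
ee_rot: [3.107, -0.465, 0.002]
force: [0.5, -1.0, -0.5]
width: 0.298
gripper_force: 0.0
```

play_rows(increments="0 0 2.5 0 -0.4;0 0 2 0 -0.4;0 0 0.6 0 -0.4;0 0 0.4 0 -0.4;0 0 0 0 -0.4")

```text
clock: 40.93
position: [0.4413, -0.2513, -0.026]
ee_rot: [-3.107, 0.467, 0.0]
force: [0.2, -0.3, -0.4]
width: 0.306
gripper_force: 0.0
```

play_rows(increments="0 0 0 0 -0.4;0 0 0 0 -1;0 0 0 0 -1;0 0 0 0 -1;0 0 0 0 -1")

```text
clock: 41.35
position: [0.4415, -0.2515, -0.0255]
ee_rot: [3.106, -0.468, 0.002]
force: [0.4, -0.5, -0.1]
width: 0.096
gripper_force: 3.0
```

play_rows(increments="0 0 0 0 -1;0 0 0 0 -1;0 0 -0.5 0 -1;0 0 -1 0 -1;0 0 -2 0 -1")

```text
clock: 41.77
position: [0.4397, -0.2505, 0.0084]
ee_rot: [-3.106, 0.468, 0.005]
force: [0.7, -0.6, -0.1]
width: 0.094
gripper_force: 3.0
```

play_rows(increments="0 0 -2 0 -1;0 0 -2 0 -1;0 0 -2 0 -1;0 0 -1 0 -1;0 0 0 0 -1")

```text
clock: 42.18
position: [0.4425, -0.2519, 0.0815]
ee_rot: [3.105, -0.468, 0.006]
force: [0.7, -0.2, 0.1]
width: 0.092
gripper_force: 3.0
```

```bash
python3 - <<'E'
from h import *
np.set_printoptions(precision=4,suppress=True)
o=arm.observe(); print(o["position"],o["force"],o["width"],o["gripper_force"])
for n in ("scene","wrist"):
    im=vision.get_image(n); p=o["position"]; P,r,c=pts(im)
    s=(np.hypot(P[:,0]-p[0],P[:,1]-p[1])<.05)&(P[:,2]>.02)&(P[:,2]<p[2]+.026); q=P[s]
    if len(q)>9: k=np.argsort(q[:,2]); print(n,len(q),q[k[:8]].mean(0),q[k[-8:]].mean(0))
E
```

```text
[ 0.4425 -0.2519  0.0815] [ 0.7488 -0.1739  0.0688] 0.09173671153912255 2.9985427111387253
scene 104 [ 0.4497 -0.2513  0.0329] [ 0.4528 -0.252   0.1049]
wrist 580 [ 0.4509 -0.2545  0.0313] [ 0.4499 -0.2529  0.1072]
```

play_rows(increments="0 0 0 0 -1;0 0 0 0 -1;0 0 -1 0 -1;0 0 -2 0 -1;0 0 -3 0 -1", grip_force=12)

```text
clock: 42.7
position: [0.4393, -0.2503, 0.1376]
ee_rot: [-3.105, 0.467, 0.008]
force: [-1.4, -0.0, -0.2]
width: 0.086
gripper_force: 12.0
```

play_rows(increments="0 0 -3 0 -1;0 0 -2 0 -1;0 -2 0 0 -1;0 -3.5 0 0 -1;0 -3.5 0 0 -1")

```text
clock: 43.12
position: [0.4676, -0.1653, 0.1896]
ee_rot: [3.105, -0.473, 0.001]
force: [0.6, 0.7, -0.2]
width: 0.084
gripper_force: 12.0
```

play_rows(increments="0 -3.5 0 0 -1;0 -3.5 0 0 -1;0 -3.5 0 0 -1;0 -3.5 0 0 -1;0 -3.5 0 0 -1")

```text
clock: 43.53
position: [0.5192, 0.0037, 0.1891]
ee_rot: [3.106, -0.468, -0.001]
force: [0.5, 0.1, -0.3]
width: 0.085
gripper_force: 12.0
```

play_rows(increments="0 -2 0 0 -1;0 0 0 0 -1;0 0 0 0 -1;0 0 0 0 -1")

```text
clock: 43.87
position: [0.5247, 0.0202, 0.1888]
ee_rot: [3.106, -0.469, -0.001]
force: [-0.6, -0.4, -1.0]
width: 0.087
gripper_force: 12.0
```

```bash
python3 - <<'E'
from h import *
np.set_printoptions(precision=4,suppress=True)
o=arm.observe(); print(o["position"],o["force"],o["width"],o["gripper_force"])
held(vision.get_image("scene")); held(vision.get_image("wrist")); go(.5265,.021,.078)
E
```

```text
[0.5247 0.0202 0.1888] [-0.6036 -0.4238 -0.9537] 0.08726852598585305 12.001727968454361
held n 129 low end [0.5292 0.0216 0.1403] high [0.5336 0.0186 0.2105] rel low [ 0.0045  0.002  -0.0485] minz 0.1381
held n 472 low end [0.5288 0.019  0.1439] high [0.5327 0.0175 0.2126] rel low [ 0.0041 -0.0004 -0.0449] minz 0.1384
shift cm [ 0.12 -0.21 11.08] turn 0 cur yaw -107.3 j7 -2.17 t 43.97
```

play_rows(increments="0.44 0.07 0 0 -1;0 0 2.5 0 -1;0 0 2.5 0 -1;0 0 2.5 0 -1;0 0 2.5 0 -1")

```text
clock: 44.38
position: [0.5294, 0.0178, 0.0881]
ee_rot: [3.106, -0.471, 0.001]
force: [0.3, -0.0, -0.1]
width: 0.085
gripper_force: 12.0
```

play_rows(increments="0 0 0.9 0 -1;0 0 0 0 -1;0 0 0 0 -0.6;0 0 0 0 -0.6;0 0 0 0 -0.6")

```text
clock: 44.8
position: [0.5303, 0.0191, 0.0815]
ee_rot: [-3.106, 0.468, -0.004]
force: [1.1, -0.1, 0.3]
width: 0.191
gripper_force: 0.0
```

play_rows(increments="0 0 0 0 -0.6;0 0 0 0 -0.6;0 0 -2.5 0 -0.6;0 0 -3.5 0 -0.6;0 0 -3.5 0 -0.4", grip_force=3)

```text
clock: 45.22
position: [0.5282, 0.0192, 0.1759]
ee_rot: [3.106, -0.467, -0.003]
force: [0.8, 0.2, 0.5]
width: 0.238
gripper_force: 0.0
```

```bash
python3 - <<'E'
from h import *
np.set_printoptions(precision=4,suppress=True)
o=arm.observe(); print(o["position"],o["width"])
im=vision.get_image("wrist"); tops(im); rim_meas(im,.542,.006,.086,.003); tops(vision.get_image("scene")); go(.48,-.245,.18,68)
E
```

```text
[0.5282 0.0192 0.1759] 0.23831515985568355
top 145 rel [0.0234 0.0018] zmax 0.1028
top 159 rel [-0.0123 -0.0124] zmax 0.1027
top 82 rel [-0.0096  0.0129] zmax 0.1033
rim 1013 [0.5419 0.0051 0.0285] 0.08726953124508896
top 29 rel [-0.009  -0.0112] zmax 0.102
top 17 rel [-0.0057  0.0163] zmax 0.1032
top 26 rel [0.0269 0.0028] zmax 0.1017
shift cm [ 2.77 26.88  0.  ] turn 4.9 cur yaw -107.1 j7 -2.17 t 45.32
```

play_rows(increments="0.35 3.36 0 0 -0.4;0.35 3.36 0 0 -0.4;0.35 3.36 0 0 -0.4;0.35 3.36 0 0 -0.4;0.35 3.36 0 0 -0.4")

```text
clock: 45.73
position: [0.4958, -0.148, 0.1752]
ee_rot: [3.106, -0.468, 0.001]
force: [1.8, 0.4, 0.2]
width: 0.303
gripper_force: 0.0
```

play_rows(increments="0.35 3.36 0 0 -0.4;0.35 3.36 0 0 -0.4;0.35 3.36 0 0 -0.4;0 0 0 4.9 -0.4;0 0 0 0 -0.4")

```text
clock: 46.15
position: [0.4757, -0.2486, 0.1748]
ee_rot: [3.08, -0.613, -0.0]
force: [-0.8, 0.6, 0.5]
width: 0.299
gripper_force: 0.0
```

play_rows(increments="0 0 0 0 -0.4;0 0 0 0 -0.4")

```text
clock: 46.32
position: [0.4771, -0.2446, 0.175]
ee_rot: [-3.084, 0.594, -0.001]
force: [0.4, 0.2, -1.0]
width: 0.3
gripper_force: 0.0
```

```bash
python3 - <<'E'
from h import *
np.set_printoptions(precision=4,suppress=True)
print(arm.observe()["position"])
im=vision.get_image("wrist"); plan(im,.515,-.25,1,.008,.003)
im=vision.get_image("wrist"); plan(im,.515,-.25,1,.008,.003)
E
```

```text
[ 0.4771 -0.2446  0.175 ]
seg dist 0.005 conf 0.62
n 689 centre [ 0.5168 -0.2507] axis 158.2 L,W 0.0891 0.0097 ztop 0.0153 gold -end 47 +end 9
TCP target [ 0.4737 -0.2334]
shift cm [-0.74 -0.91 20.05] turn -0.0 cur yaw -111.8 j7 -1.7 t 46.42
seg dist 0.004 conf 0.59
n 688 centre [ 0.5166 -0.2506] axis 158.2 L,W 0.0877 0.0097 ztop 0.0152 gold -end 48 +end 9
TCP target [ 0.4735 -0.2333]
shift cm [-0.77 -0.95 20.05] turn -0.1 cur yaw -111.9 j7 -1.7 t 46.52
```

play_rows(increments="-0.75 -0.93 2.5 0 -0.4;0 0 3.5 0 -0.4;0 0 3.5 0 -0.4;0 0 3.5 0 -0.4;0 0 3.5 0 -0.4", grip_force=3)

```text
clock: 46.93
position: [0.4736, -0.234, 0.0088]
ee_rot: [-3.084, 0.598, -0.002]
force: [0.8, -0.3, -0.3]
width: 0.297
gripper_force: 0.0
```

play_rows(increments="0 0 2 0 -0.4;0 0 1 0 -0.4;0 0 0.4 0 -0.4;0 0 0.15 0 -0.4;0 0 0 0 -0.4")

```text
clock: 47.35
position: [0.4741, -0.2347, -0.0247]
ee_rot: [3.083, -0.6, 0.002]
force: [-0.3, -0.5, -0.4]
width: 0.296
gripper_force: 0.0
```

play_rows(increments="0 0 0 0 -1;0 0 0 0 -1;0 0 0 0 -1;0 0 0 0 -1;0 0 0 0 -1")

```text
clock: 47.77
position: [0.4738, -0.2349, -0.0248]
ee_rot: [3.083, -0.6, 0.002]
force: [0.5, -1.0, 5.2]
width: 0.117
gripper_force: 3.0
```

play_rows(increments="0 0 0 0 -1;0 0 0 0 -1;0 0 -0.5 0 -1;0 0 -1 0 -1;0 0 -2 0 -1")

```text
clock: 48.18
position: [0.4713, -0.2338, 0.0085]
ee_rot: [-3.083, 0.6, 0.007]
force: [-0.4, -0.2, 0.1]
width: 0.117
gripper_force: 3.0
```

play_rows(increments="0 0 -2 0 -1;0 0 -2 0 -1;0 0 -2 0 -1;0 0 -1 0 -1;0 0 0 0 -1")

```text
clock: 48.6
position: [0.4744, -0.235, 0.0818]
ee_rot: [3.083, -0.6, 0.006]
force: [0.4, 0.4, -0.8]
width: 0.117
gripper_force: 3.0
```

```bash
cat >> h.py <<'E'
def hang():
    o=arm.observe(); print(o["position"],"w",o["width"].round(3),"F",o["gripper_force"].round(1))
    for n in ("scene","wrist"):
        im=vision.get_image(n); p=o["position"]; P,r,c=pts(im)
        s=(np.hypot(P[:,0]-p[0],P[:,1]-p[1])<.05)&(P[:,2]>.02)&(P[:,2]<p[2]+.026); q=P[s]
        if len(q)>9: k=np.argsort(q[:,2]); print(n,len(q),q[k[:8]].mean(0),q[k[-8:]].mean(0))
E
python3 - <<'E'
from h import *
np.set_printoptions(precision=4,suppress=True)
hang()
E
```

```text
Traceback (most recent call last):
  File "h.py", line 91, in hang
    o=arm.observe(); print(o["position"],"w",o["width"].round(3),"F",o["gripper_force"].round(1))
                                             ^^^^^^^^^^^^^^^^
AttributeError: 'float' object has no attribute 'round'
```

play_rows(increments="0 0 0 0 -1;0 0 0 0 -1;0 0 -1 0 -1;0 0 -2 0 -1;0 0 -3 0 -1", grip_force=12)

```text
clock: 49.02
position: [0.471, -0.2336, 0.1376]
ee_rot: [-3.082, 0.6, 0.01]
force: [0.2, -0.3, -1.0]
width: 0.106
gripper_force: 12.0
```

play_rows(increments="0 0 -3 0 -1;0 0 -2 0 -1;-0.27 -2 0 0 -1;-0.27 -3.4 0 0 -1;-0.27 -3.4 0 0 -1")

```text
clock: 49.43
position: [0.4984, -0.15, 0.1896]
ee_rot: [3.082, -0.605, -0.0]
force: [0.6, -0.2, -0.4]
width: 0.105
gripper_force: 12.0
```

play_rows(increments="-0.27 -3.4 0 0 -1;-0.27 -3.4 0 0 -1;-0.27 -3.4 0 0 -1;-0.27 -3.4 0 0 -1;0 -1.5 0 0 -1")

```text
clock: 49.85
position: [0.5456, -0.0002, 0.1894]
ee_rot: [-3.083, 0.592, 0.002]
force: [-0.1, -0.3, -0.8]
width: 0.103
gripper_force: 12.0
```

play_rows(increments="0 0 0 0 -1;0 0 0 0 -1;0 0 0 0 -1;0 0 0 0 -1")

```text
clock: 50.18
position: [0.5449, -0.0075, 0.1892]
ee_rot: [3.082, -0.603, -0.001]
force: [-0.6, -0.1, -0.3]
width: 0.105
gripper_force: 12.0
```

```bash
sed -i 's/o\["width"\].round(3),"F",o\["gripper_force"\].round(1)/round(float(o["width"]),3),"F",round(float(o["gripper_force"]),1)/' h.py; python3 - <<'E'
from h import *
np.set_printoptions(precision=4,suppress=True)
o=arm.observe(); print(o["position"],o["width"],o["gripper_force"])
held(vision.get_image("scene")); held(vision.get_image("wrist")); go(.545,-.0055,.078)
E
```

```text
[ 0.5449 -0.0075  0.1892] 0.10482392806062626 11.992133153144096
held n 149 low end [ 0.5701 -0.0138  0.1458] high [ 0.5569 -0.0101  0.2135] rel low [ 0.0251 -0.0063 -0.0435] minz 0.1412
held n 773 low end [ 0.5685 -0.0151  0.1484] high [ 0.5557 -0.0127  0.2138] rel low [ 0.0235 -0.0078 -0.0409] minz 0.1431
shift cm [-0.07 -0.18 11.13] turn 0 cur yaw -112.2 j7 -2.2 t 50.28
```

play_rows(increments="-1.7 0 0 0 -1;0 0 0 0 -1;0 0 2.5 0 -1;0 0 2.5 0 -1;0 0 2.5 0 -1")

```text
clock: 50.7
position: [0.5302, -0.0004, 0.1141]
ee_rot: [3.083, -0.602, 0.003]
force: [0.1, -0.8, -0.5]
width: 0.108
gripper_force: 12.0
```

play_rows(increments="0 0 2.5 0 -1;0 0 1 0 -1;0 0 0 0 -1;0 0 0 0 -0.6;0 0 0 0 -0.6")

```text
clock: 51.12
position: [0.5308, 0.0005, 0.0809]
ee_rot: [-3.083, 0.601, -0.003]
force: [0.2, 0.2, 0.8]
width: 0.183
gripper_force: 0.0
```

play_rows(increments="0 0 0 0 -0.6;0 0 0 0 -0.6;0 0 -2.5 0 -0.6;0 0 -3.5 0 -0.6;0 0 -3.5 0 -0.4", grip_force=3)

```text
clock: 51.53
position: [0.5289, 0.0006, 0.1758]
ee_rot: [3.084, -0.6, -0.002]
force: [0.6, -0.5, 0.6]
width: 0.237
gripper_force: 0.0
```

```bash
python3 - <<'E'
from h import *
np.set_printoptions(precision=4,suppress=True)
o=arm.observe(); print(o["position"],o["width"])
im=vision.get_image("wrist"); tops(im); rim_meas(im,.542,.006,.086,.003); tops(vision.get_image("scene")); go(.47,-.36,.175,102)
E
```

```text
[0.5289 0.0006 0.1758] 0.23690928740129688
top 149 rel [0.0232 0.0018] zmax 0.1023
top 156 rel [-0.0122 -0.0123] zmax 0.1028
top 82 rel [-0.0092  0.0131] zmax 0.103
top 145 rel [-0.0212  0.0086] zmax 0.0974
rim 1005 [0.5423 0.0048 0.0283] 0.08719235704568723
top 32 rel [-0.0098 -0.0122] zmax 0.1023
top 32 rel [-0.0131  0.0119] zmax 0.1004
top 26 rel [0.0268 0.0032] zmax 0.1019
shift cm [ 7.67 35.86  0.49] turn -34.0 cur yaw -112.0 j7 -2.22 t 51.63
```

play_rows(increments="0.77 3.59 0 0 -0.4;0.77 3.59 0 0 -0.4;0.77 3.59 0 0 -0.4;0.77 3.59 0 0 -0.4;0.77 3.59 0 0 -0.4")

```text
clock: 52.05
position: [0.4976, -0.1821, 0.175]
ee_rot: [3.083, -0.6, 0.002]
force: [0.8, -0.6, -0.3]
width: 0.3
gripper_force: 0.0
```

play_rows(increments="0.77 3.59 0 0 -0.4;0.77 3.59 0 0 -0.4;0.77 3.59 0 0 -0.4;0.77 3.59 0 0 -0.4;0.77 3.59 0 0 -0.4")

```text
clock: 52.47
position: [0.4658, -0.3631, 0.175]
ee_rot: [3.083, -0.6, 0.002]
force: [0.9, -0.6, -0.4]
width: 0.3
gripper_force: 0.0
```

play_rows(increments="0 0 0 -6.8 -0.4;0 0 0 -6.8 -0.4;0 0 0 -6.8 -0.4;0 0 0 -6.8 -0.4;0 0 0 -6.8 -0.4")

```text
clock: 52.88
position: [0.4663, -0.3614, 0.1748]
ee_rot: [3.123, 0.336, 0.001]
force: [0.5, -1.0, 0.4]
width: 0.297
gripper_force: 0.0
```

play_rows(increments="0 0 0 0 -0.4;0 0 0 0 -0.4;0 0 0 0 -0.4")

```text
clock: 53.13
position: [0.4663, -0.3613, 0.1746]
ee_rot: [3.125, 0.321, 0.0]
force: [0.6, -0.9, -0.2]
width: 0.297
gripper_force: 0.0
```

```bash
python3 - <<'E'
from h import *
np.set_printoptions(precision=4,suppress=True)
print(arm.observe()["position"])
for k in range(2):
    im=vision.get_image("wrist"); plan(im,.484,-.361,-1,.008,.003)
E
```

```text
[ 0.4663 -0.3613  0.1746]Traceback (most recent call last):
  File "<stdin>", line 5, in <module>
  File "h.py", line 76, in plan
    mk=cv2.dilate(best[1].astype(np.uint8),np.ones((3,3))).astype(bool); print("seg dist",round(best[0],3),"conf",round(best[2],2))
                  ~~~~^^^
TypeError: 'NoneType' object is not subscriptable
```

```bash
python3 - <<'E'
from h import *
np.set_printoptions(precision=4,suppress=True)
for k in range(3):
    im=vision.get_image("wrist")
    try: plan(im,.484,-.361,-1,.008,.003)
    except TypeError: print("miss"); drill_meas(im,.49,-.36)
E
```

```text
seg dist 0.003 conf 0.65
n 670 centre [ 0.4857 -0.3618] axis 11.7 L,W 0.0875 0.0098 ztop 0.0154 gold -end 8 +end 46
TCP target [ 0.4402 -0.3713]
shift cm [-2.76  0.45 20.  ] turn 0.2 cur yaw -78.1 j7 -0.98 t 53.33
seg dist 0.002 conf 0.81
n 687 centre [ 0.4865 -0.3619] axis 12.0 L,W 0.0881 0.0098 ztop 0.0152 gold -end 7 +end 46
TCP target [ 0.441  -0.3716]
shift cm [-2.7  0.5 20. ] turn -0.1 cur yaw -78.1 j7 -0.98 t 53.43
seg dist 0.001 conf 0.8
n 687 centre [ 0.486 -0.362] axis 12.1 L,W 0.0872 0.0099 ztop 0.0153 gold -end 7 +end 47
TCP target [ 0.4405 -0.3718]
shift cm [-2.75  0.5  20.  ] turn -0.2 cur yaw -78.1 j7 -0.98 t 53.53
```

play_rows(increments="-1.4 0.25 2.5 0 -0.4;-1.35 0.25 3.5 0 -0.4;0 0 3.5 0 -0.4;0 0 3.5 0 -0.4;0 0 3.5 0 -0.4", grip_force=3)

```text
clock: 53.95
position: [0.4402, -0.3722, 0.0083]
ee_rot: [3.124, 0.326, 0.001]
force: [0.6, -0.6, -0.1]
width: 0.297
gripper_force: 0.0
```

play_rows(increments="0 0 2 0 -0.4;0 0 1 0 -0.4;0 0 0.4 0 -0.4;0 0 0.1 0 -0.4;0 0 0 0 -0.4")

```text
clock: 54.37
position: [0.4413, -0.3723, -0.0245]
ee_rot: [3.123, 0.327, 0.002]
force: [0.7, 0.8, -0.1]
width: 0.295
gripper_force: 0.0
```

play_rows(increments="0 0 0 0 -1;0 0 0 0 -1;0 0 0 0 -1;0 0 0 0 -1;0 0 0 0 -1")

```text
clock: 54.78
position: [0.4409, -0.3723, -0.0248]
ee_rot: [3.123, 0.327, 0.002]
force: [-0.9, -0.4, 4.1]
width: 0.116
gripper_force: 3.0
```

play_rows(increments="0 0 0 0 -1;0 0 0 0 -1;0 0 -0.5 0 -1;0 0 -1 0 -1;0 0 -2 0 -1")

```text
clock: 55.2
position: [0.4387, -0.3706, 0.0083]
ee_rot: [-3.121, -0.327, 0.005]
force: [0.5, -0.4, -0.6]
width: 0.117
gripper_force: 3.0
```

play_rows(increments="0 0 -2 0 -1;0 0 -2 0 -1;0 0 -2 0 -1;0 0 -1 0 -1;0 0 0 0 -1")

```text
clock: 55.62
position: [0.4416, -0.3725, 0.082]
ee_rot: [3.122, 0.327, 0.004]
force: [0.7, -0.8, -0.8]
width: 0.119
gripper_force: 3.0
```

```bash
python3 - <<'E'
from h import *
np.set_printoptions(precision=4,suppress=True)
hang()
E
```

```text
[ 0.4416 -0.3725  0.082 ] w 0.119 F 3.0
scene 113 [ 0.4684 -0.3656  0.0396] [ 0.4534 -0.3676  0.1068]
wrist 702 [ 0.4608 -0.3675  0.0338] [ 0.4512 -0.3684  0.1078]
```

play_rows(increments="0 0 0 0 -1;0 0 0 0 -1;0 0 -1 0 -1;0 0 -2 0 -1;0 0 -3 0 -1", grip_force=12)

```text
clock: 56.13
position: [0.4386, -0.3706, 0.1378]
ee_rot: [-3.12, -0.327, 0.006]
force: [-0.0, -0.2, 0.4]
width: 0.106
gripper_force: 12.0
```

play_rows(increments="0 0 -3 0 -1;0 0 -2 0 -1;0.8 -1.7 0 0 -1;1.6 -3.4 0 0 -1;1.7 -3.55 0 0 -1")

```text
clock: 56.55
position: [0.4622, -0.2792, 0.1899]
ee_rot: [3.124, 0.321, 0.0]
force: [1.1, 0.3, -0.4]
width: 0.1
gripper_force: 12.0
```

play_rows(increments="1.7 -3.55 0 0 -1;1.7 -3.55 0 0 -1;1.7 -3.55 0 0 -1;1.7 -3.55 0 0 -1;1.7 -3.55 0 0 -1")

```text
clock: 56.97
position: [0.5089, -0.0855, 0.1898]
ee_rot: [3.124, 0.327, -0.0]
force: [0.8, -0.7, -0.2]
width: 0.106
gripper_force: 12.0
```

play_rows(increments="1.7 -3.55 0 0 -1;1.7 -3.4 0 0 -1;1.2 -2.2 0 0 -1;0 0 0 0 -1;0 0 0 0 -1")

```text
clock: 57.38
position: [0.5349, 0.0136, 0.1895]
ee_rot: [-3.123, -0.333, 0.0]
force: [1.0, -0.8, 0.0]
width: 0.107
gripper_force: 12.0
```

play_rows(increments="0 0 0 0 -1;0 0 0 0 -1;0 0 0 0 -1")

```text
clock: 57.63
position: [0.5348, 0.01, 0.1894]
ee_rot: [3.124, 0.324, -0.001]
force: [0.1, -0.1, -0.6]
width: 0.104
gripper_force: 12.0
```

```bash
python3 - <<'E'
from h import *
np.set_printoptions(precision=4,suppress=True)
o=arm.observe(); print(o["position"],o["width"],o["gripper_force"])
held(vision.get_image("scene")); held(vision.get_image("wrist")); go(.535,.0115,.078)
E
```

```text
[0.5348 0.01   0.1894] 0.10359548940403153 11.99753399938345
held n 138 low end [0.5597 0.0158 0.1454] high [0.5482 0.0121 0.2132] rel low [ 0.0249  0.0056 -0.044 ] minz 0.1407
held n 747 low end [0.5573 0.0164 0.1477] high [0.5466 0.0121 0.2137] rel low [ 0.0225  0.006  -0.0417] minz 0.1427
shift cm [ 0.04 -0.11 11.14] turn 0 cur yaw -78.1 j7 -1.7 t 57.73
```

play_rows(increments="0 -0.15 0 0 -1;0 0 2.5 0 -1;0 0 2.5 0 -1;0 0 2.5 0 -1;0 0 2.5 0 -1")

```text
clock: 58.15
position: [0.5347, 0.0129, 0.0886]
ee_rot: [3.125, 0.326, 0.001]
force: [-0.1, -0.4, -0.7]
width: 0.105
gripper_force: 12.0
```

play_rows(increments="0 0 1 0 -1;0 0 0 0 -1;0 0 0 0 -0.6;0 0 0 0 -0.6;0 0 0 0 -0.6")

```text
clock: 58.57
position: [0.5359, 0.0133, 0.081]
ee_rot: [3.124, 0.327, 0.004]
force: [-0.1, 0.3, 0.4]
width: 0.195
gripper_force: 0.0
```

play_rows(increments="0 0 0 0 -0.6;0 0 0 0 -0.6;0 0 -2.5 0 -0.6;0 0 -3.5 0 -0.6;0 0 -3.5 0 -0.4", grip_force=3)

```text
clock: 58.98
position: [0.5338, 0.0132, 0.1753]
ee_rot: [-3.124, -0.328, 0.003]
force: [0.2, 0.5, 0.8]
width: 0.236
gripper_force: 0.0
```

play_rows(increments="0 0 -3 0 -0.4;0 0 -2 0 -0.4;0 0 0 0 -0.4;0 0 0 0 -0.4;0 0 0 0 -0.4")

```text
clock: 59.4
position: [0.5342, 0.0129, 0.224]
ee_rot: [3.124, 0.327, -0.001]
force: [0.4, -0.4, -0.1]
width: 0.299
gripper_force: 0.0
```

```bash
python3 - <<'E'
from h import *
np.set_printoptions(precision=4,suppress=True)
o=arm.observe(); print(o["position"],o["width"])
im=vision.get_image("wrist"); tops(im); rim_meas(im,.542,.006,.086,.003); save(im,"w11",(120,330,170,450),2.4); im=vision.get_image("scene");tops(im)
P,r,c=pts(im); F=im["frame"].astype(int)[r,c]
k=(np.hypot(P[:,0]-.44,P[:,1]-.221)<.09); s=k&(P[:,2]>.139)&(P[:,2]<.15); print("grip",s.sum(),axis(P[s]),(P[s].min(0)+P[s].max(0))/2)
E
```

```text
[0.5342 0.0129 0.224 ] 0.2989228067345694
top 121 rel [ 0.0149 -0.0197] zmax 0.0994
top 63 rel [-0.0109  0.0126] zmax 0.1031
top 343 rel [-0.0147 -0.0026] zmax 0.1035
rim 749 [0.5423 0.005  0.0282] 0.08724565364965498
top 83 rel [-0.0107  0.0001] zmax 0.1025
top 23 rel [ 0.0177 -0.0191] zmax 0.0986
grip 128 (array([0.4431, 0.2217]), np.float64(22.97543143699723)) [0.4401 0.2218 0.1434]
```

View pics/w11.png

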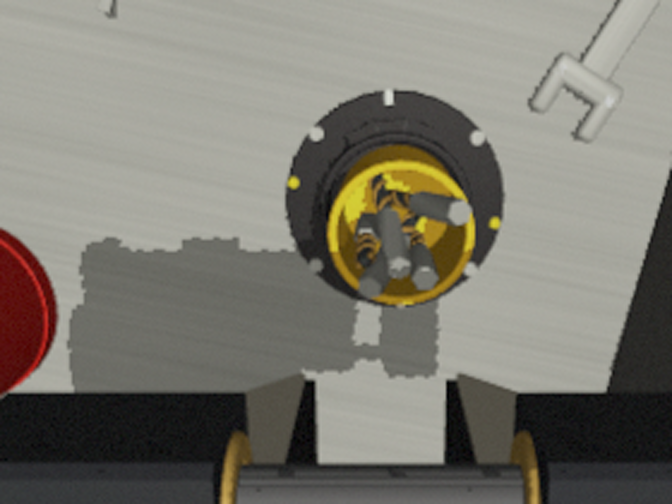

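play_rows(increments="-0.8 -3.73 0 0 0;-0.8 -3.73 0 0 0;-0.8 -3.73 0 0 0;-0.8 -3.73 0 0 0;-0.8 -3.73 0 0 0")

```text
clock: 59.92
position: [0.4554, 0.1883, 0.2235]
ee_rot: [3.124, 0.327, -0.002]
force: [0.5, 0.9, -0.0]
width: 0.495
gripper_force: 0.0
```

play_rows(increments="-0.8 -3.73 0 0 0;0 0 0 -5.2 0;0 0 0 -5.3 0;0 0 0 0 0;0 0 0 0 0")

```text
clock: 60.33
position: [0.441, 0.2217, 0.2236]
ee_rot: [3.082, 0.607, -0.003]
force: [0.4, 0.2, -0.1]
width: 0.502
gripper_force: 0.0
```

```bash
python3 - <<'E'
from h import *
np.set_printoptions(precision=4,suppress=True)
print(arm.observe()["position"])
im=vision.get_image("wrist"); P,r,c=pts(im); F=im["frame"].astype(int)[r,c]; red=F[:,0]-F[:,1]>50
k=np.hypot(P[:,0]-.441,P[:,1]-.2215)<.06
s=k&(P[:,2]>.139)&(P[:,2]<.15); p=P[s]; m,a=axis(p); u=np.array([np.cos(np.radians(a)),np.sin(np.radians(a))]); n=np.array([-u[1],u[0]])
t=(p[:,:2]-m)@u; v=(p[:,:2]-m)@n
print("bar n",s.sum(),"axis",a,"centre",m+u*(np.percentile(t,1)+np.percentile(t,99))/2+n*(np.percentile(v,1)+np.percentile(v,99))/2,"L,W",np.ptp(t),np.ptp(v),"ztop",np.median(p[:,2]))
s=k&red&(P[:,2]>.106)&(P[:,2]<.117); print("cover top",s.sum(),circ(cv2.convexHull(P[s,:2].astype(np.float32))[:,0],.0485),np.median(P[s,2]))
t=vision.get_image("top"); 
for q in ("oilcan","tin"):
    for d in cut_out(q,t)[:2]:
        pp,_,_=pts(t,d["mask"]); print(q,round(d["confidence"],2),np.median(pp,0),pp.min(0),pp.max(0))
go(.4405,.2215,.086,112.5)
E
```

```text
[0.441  0.2217 0.2236]
bar n 961 axis 22.333328812026224 centre [0.4388 0.2212] L,W 0.060521961706988626 0.011250562231936382 ztop 0.14539420141666748
cover top 7055 [0.4383 0.2213] 0.1134478928908656
tin 0.51 [0.4382 0.1828 0.1101] [ 0.4035  0.143  -0.0036] [0.4818 0.215  0.3532]
shift cm [-0.09 -0.03 13.82] turn -0.2 cur yaw -67.7 j7 -1.96 t 60.53
```

play_rows(increments="-0.24 -0.03 3 0 0;0 0 3.5 0 0;0 0 3.5 0 0;0 0 2.5 0 0;0 0 1.2 0 0")

```text
clock: 60.95
position: [0.4375, 0.2198, 0.0842]
ee_rot: [3.081, 0.608, -0.007]
force: [0.2, -1.0, 0.2]
width: 0.504
gripper_force: 0.0
```

play_rows(increments="0 0 0 0 0;0 0 0 0 -1;0 0 0 0 -1;0 0 0 0 -1;0 0 0 0 -1", grip_force=40)

```text
clock: 61.37
position: [0.4398, 0.2218, 0.0885]
ee_rot: [-3.081, -0.611, -0.003]
force: [-0.3, -0.5, 0.4]
width: 0.261
gripper_force: 0.0
```

play_rows(increments="0 0 0 0 -1;0 0 0 0 -1;0 0 0 0 -1;0 0 0 0 -1;0 0 0 0 -1")

```text
clock: 61.78
position: [0.4392, 0.2217, 0.0879]
ee_rot: [-3.081, -0.612, -0.001]
force: [-0.5, -0.6, 5.4]
width: 0.128
gripper_force: 40.0
```

play_rows(increments="0 0 -1 0 -1;0 0 -2.5 0 -1;0 0 -3.5 0 -1;0 0 -3.5 0 -1;0 0 -3.5 0 -1")

```text
clock: 62.2
position: [0.4381, 0.2213, 0.2292]
ee_rot: [-3.081, -0.613, 0.002]
force: [1.0, 0.3, -1.6]
width: 0.124
gripper_force: 40.0
```

play_rows(increments="0 0 0 -4 -1;0 0 0 -6 -1;0 0 0 -6.5 -1;0 0 0 -6.5 -1;0 0 0 -6.5 -1")

```text
clock: 62.62
position: [0.4386, 0.2212, 0.2278]
ee_rot: [2.82, 1.384, -0.001]
force: [-0.9, -1.0, -0.8]
width: 0.127
gripper_force: 40.0
```

play_rows(increments="0 0 0 -6.5 -1;0 0 0 -6.5 -1;0 0 0 -6.5 -1;0 0 0 -6.5 -1;0 0 0 -6.2 -1")

```text
clock: 63.03
position: [0.4386, 0.2212, 0.2277]
ee_rot: [2.325, 2.112, -0.001]
force: [-0.2, 1.3, -1.7]
width: 0.13
gripper_force: 40.0
```

play_rows(increments="0 0 0 -6 -1;0 0 0 0 -1;-2 0.9 0 0 -1;-3.4 1.6 0 0 -1;-3.5 1.7 0 0 -1")

```text
clock: 63.45
position: [0.4809, 0.1328, 0.228]
ee_rot: [2.218, 2.224, 0.001]
force: [0.7, 0.1, -1.1]
width: 0.126
gripper_force: 40.0
```

play_rows(increments="-3.5 1.7 0 0 -1;-3.5 1.7 0 0 -1;-3.5 1.7 0 0 -1;-2 1 0 0 -1;0 0 0 0 -1")

```text
clock: 63.87
position: [0.5444, 0.0008, 0.2267]
ee_rot: [2.232, 2.21, -0.003]
force: [0.1, -0.8, -2.0]
width: 0.133
gripper_force: 40.0
```

play_rows(increments="0 0 0 0 -1;0 0 0 0 -1;0 0 0 0 -1")

```text
clock: 64.12
position: [0.542, 0.0094, 0.2277]
ee_rot: [-2.217, -2.226, -0.0]
force: [0.2, 0.4, -1.4]
width: 0.13
gripper_force: 40.0
```

```bash
python3 - <<'E'
from h import *
np.set_printoptions(precision=4,suppress=True)
o=arm.observe(); print(o["position"],o["width"],o["gripper_force"],o["joints"][6])
go(.5424,.0072,.11,0)
for n in ("wrist","scene"):
    im=vision.get_image(n); P,r,c=pts(im); F=im["frame"].astype(int)[r,c]; red=F[:,0]-F[:,1]>50
    p=o["position"]; k=red&(np.hypot(P[:,0]-p[0],P[:,1]-p[1])<.08)
    z=P[k][:,2]; print(n,k.sum(),"z range",np.percentile(z,[1,50,99]))
    ht=p[2]-.0879+.112; s=k&(abs(P[:,2]-ht)<.008); 
    if s.sum()>30: print("top face",s.sum(),circ(cv2.convexHull(P[s,:2].astype(np.float32))[:,0],.0485),np.median(P[s,2]))
    s=k&(P[:,2]<ht-.01); 
    if s.sum()>30: print("wall circle", circ(P[s],.0485),s.sum())
E
```

```text
[0.542  0.0094 0.2277] 0.13031294853793074 39.99253749847412 -0.4457299903229894
shift cm [-0.22  0.04 11.77] turn 0.2 cur yaw 0.2 j7 -0.45 t 64.12
wrist 14497 z range [0.1545 0.2532 0.286 ]
top face 10397 [0.5413 0.0086] 0.2531397799259492
wall circle [0.5411 0.0087] 1480
scene 1026 z range [0.1451 0.252  0.2545]
top face 712 [0.5431 0.0092] 0.2525256324565836
wall circle [0.5426 0.0098] 310
```

play_rows(increments="-0.16 0.17 0 0 -1;0 0 2 0 -1;0 0 2.5 0 -1;0 0 2.5 0 -1;0 0 1.5 0 -1")

```text
clock: 64.63
position: [0.5432, 0.006, 0.1403]
ee_rot: [-2.217, -2.224, 0.003]
force: [-0.2, -0.1, -2.0]
width: 0.125
gripper_force: 40.0
```

play_rows(increments="0 0 0.8 0 -1;0 0 0.8 0 -1;0 0 0.5 0 -1;0 0 0 0 -1;0 0 0 0 -1")

```text
clock: 65.05
position: [0.5447, 0.0064, 0.122]
ee_rot: [2.218, 2.224, 0.001]
force: [-0.7, -0.8, -0.2]
width: 0.129
gripper_force: 40.0
```

play_rows(increments="0 0 0.5 0 -1;0 0 0.5 0 -1;0 0 0.5 0 -1;0 0 0 0 -1;0 0 0 0 -1")

```text
clock: 65.47
position: [0.544, 0.0061, 0.1061]
ee_rot: [-2.218, -2.224, 0.001]
force: [0.9, -1.5, -1.6]
width: 0.129
gripper_force: 40.0
```

play_rows(increments="0.12 -0.05 0 0 -1;0 0 0.3 0 -1;0 0 0.3 0 -1;0 0 0 0 -1;0 0 0 0 -1")

```text
clock: 65.88
position: [0.5436, 0.0073, 0.1002]
ee_rot: [-2.218, -2.225, 0.001]
force: [0.2, 0.4, -1.8]
width: 0.13
gripper_force: 40.0
```

play_rows(increments="0 0 0.2 0 -1;0 0 0.2 0 -1;0 0 0 0 -1;0 0 0 0 -1")

```text
clock: 66.22
position: [0.5437, 0.0073, 0.0963]
ee_rot: [-2.218, -2.225, 0.0]
force: [0.8, 1.2, -1.5]
width: 0.128
gripper_force: 40.0
```

play_rows(increments="0 0 0.1 0 -1;0 0 0 0 -1;0 0 0.05 0 -1;0 0 0 0 -1")

```text
clock: 66.55
position: [0.5439, 0.0074, 0.0959]
ee_rot: [2.218, 2.224, -0.0]
force: [-4.6, -1.0, 11.1]
width: 0.127
gripper_force: 40.0
```

```bash
python3 - <<'E'
from h import *
np.set_printoptions(precision=4,suppress=True)
o=arm.observe(); print(o["position"],o["force"],o["ft_torque"])
for n in ("scene","wrist"):
    im=vision.get_image(n); P,r,c=pts(im); F=im["frame"].astype(int)[r,c]; red=F[:,0]-F[:,1]>50
    k=red&(np.hypot(P[:,0]-.5425,P[:,1]-.007)<.08); s=k&(abs(P[:,2]-.12)<.007)
    print(n,"top",s.sum(),circ(cv2.convexHull(P[s,:2].astype(np.float32))[:,0],.0485),np.median(P[s,2]))
go(.5425,.0071,.095,0)
E
```

```text
[0.5439 0.0074 0.0959] [-4.6387 -0.9914 11.0883] [-0.3809  0.888  -0.0068]
scene top 417 [0.5439 0.0069] 0.12063310567298702
wrist top 10328 [0.5433 0.0067] 0.12135246737602019
shift cm [-0.03 -0.14  0.09] turn 0.2 cur yaw 0.2 j7 -0.57 t 66.65
```

play_rows(increments="0 0 -0.05 3 -1;0 0 0 5 -1;0 0 0 6 -1;0 0 0 6 -1;0 0 0 6 -1")

```text
clock: 67.07
position: [0.5443, 0.0076, 0.0959]
ee_rot: [2.666, 1.662, 0.002]
force: [0.4, 0.2, 0.8]
width: 0.127
gripper_force: 40.0
```

play_rows(increments="0 0 0 6 -1;0 0 0 6 -1;0 0 0 6 -1;0 0 0 6 -1;0 0 0 6 -1")

```text
clock: 67.48
position: [0.5443, 0.0076, 0.0959]
ee_rot: [3.005, 0.916, 0.002]
force: [-0.1, -0.1, 0.8]
width: 0.127
gripper_force: 40.0
```

play_rows(increments="0 0 0 6 -1;0 0 0 6 -1;0 0 0 3 -1;0 0 0 0 -1;0 0 0 0 -1")

```text
clock: 67.9
position: [0.5443, 0.0077, 0.0959]
ee_rot: [3.097, 0.526, 0.002]
force: [-0.4, 0.2, 4.1]
width: 0.129
gripper_force: 40.0
```

```bash
python3 - <<'E'
from h import *
np.set_printoptions(precision=4,suppress=True)
o=arm.observe(); print(o["position"],o["force"],o["ft_torque"],o["width"])
for n in ("scene","wrist"):
    im=vision.get_image(n); P,r,c=pts(im); F=im["frame"].astype(int)[r,c]; red=F[:,0]-F[:,1]>50
    k=red&(np.hypot(P[:,0]-.5425,P[:,1]-.007)<.08); s=k&(abs(P[:,2]-.12)<.007)
    print(n,"top",s.sum(),circ(cv2.convexHull(P[s,:2].astype(np.float32))[:,0],.0485),np.median(P[s,2]))
go(.5425,.0071,.095,105)
E
```

```text
[0.5443 0.0077 0.0959] [-0.3899  0.1815  4.1008] [-0.0183  0.0192 -0.128 ] 0.1286022567351294
scene top 787 [0.5449 0.0078] 0.12061775036055067
wrist top 10336 [0.5433 0.007 ] 0.1213794089167606
shift cm [-0.19 -0.01  0.09] turn 4.3 cur yaw -70.7 j7 -1.63 t 68.0
```

play_rows(increments="0 0 0 2 -1;0 0 0 2 -1;0 0 0 1 -1;0 0 0 0 -1")

```text
clock: 68.33
position: [0.5443, 0.0072, 0.0959]
ee_rot: [3.117, 0.389, 0.002]
force: [-1.1, -0.5, 6.2]
width: 0.129
gripper_force: 40.1
```

```bash
python3 -c "
from h import *
o=arm.observe(); print(o['position'],o['force'],o['ft_torque']); go(.5425,.0071,.095,105)"
```

```text
[0.54431083 0.00721078 0.09591297] [-1.12671125 -0.53155929  6.23711857] [-0.24971134  0.05875759  0.39949106]
shift cm [-0.18 -0.03  0.09] turn -0.8 cur yaw -75.8 j7 -1.7 t 68.33
```

play_rows(increments="0 0 0 1.5 -1;0 0 0 1.5 -1;0 0 0 0 -1;0 0 0 0 -1")

```text
clock: 68.67
position: [0.5443, 0.0072, 0.0959]
ee_rot: [3.125, 0.31, 0.002]
force: [0.0, -1.5, 5.8]
width: 0.131
gripper_force: 41.7
```

```bash
python3 -c "
from h import *
o=arm.observe(); print(o['position'],o['force'],o['ft_torque']); go(.5425,.0071,.095,105)"
```

```text
[0.54430536 0.00717642 0.09588024] [ 0.00965197 -1.46016198  5.82954368] [-0.30956376  0.07234623  0.97932119]
shift cm [-0.18 -0.03  0.09] turn -3.7 cur yaw -78.7 j7 -1.75 t 68.67
```

play_rows(increments="0 0 0 -1.5 -1;0 0 0 -1 -1;0 0 0 0 -1;0 0 0 0 -0.5;0 0 0 0 -0.5")

```text
clock: 69.08
position: [0.5436, 0.0073, 0.0952]
ee_rot: [-3.119, -0.375, 0.001]
force: [0.4, -0.0, -0.1]
width: 0.22
gripper_force: 0.0
```

play_rows(increments="0 0 0 0 -0.2;0 0 0 0 -0.2;0 0 0 0 -0.2;0 0 0 0 -0.2;0 0 -2 0 -0.2")

```text
clock: 69.5
position: [0.5414, 0.0068, 0.1126]
ee_rot: [-3.119, -0.374, 0.009]
force: [0.0, -0.8, -0.2]
width: 0.401
gripper_force: 0.0
```

play_rows(increments="0 0 -3 0 -0.2;0 0 -3.5 0 -0.2;0 0 -3.5 0 -0.2;-3 0 0 0 -0.2;-3 0 0 0 -0.2")

```text
clock: 69.92
position: [0.4872, -0.006, 0.2174]
ee_rot: [-3.119, -0.375, -0.008]
force: [-1.7, -0.6, -0.5]
width: 0.4
gripper_force: 0.0
```

play_rows(increments="-2 0 0 0 -0.2;0 0 0 0 -0.2;0 0 0 0 -0.2")

```text
clock: 70.17
position: [0.4656, -0.012, 0.2158]
ee_rot: [3.118, 0.372, 0.001]
force: [0.8, 0.2, 0.2]
width: 0.4
gripper_force: 0.0
```

```bash
python3 - <<'E'
from h import *
np.set_printoptions(precision=4,suppress=True)
o=arm.observe(); print(o["position"],o["force"])
for n in ("scene","wrist"):
    im=vision.get_image(n); P,r,c=pts(im); F=im["frame"].astype(int)[r,c]; red=F[:,0]-F[:,1]>50
    k=(np.hypot(P[:,0]-.5425,P[:,1]-.007)<.08); s=k&red&(abs(P[:,2]-.12)<.006)
    print(n,"top",s.sum(),circ(cv2.convexHull(P[s,:2].astype(np.float32))[:,0],.0485),np.median(P[s,2]))
    s=k&(P[:,2]>.145)&(P[:,2]<.16); print("bar",s.sum(),axis(P[s]),np.median(P[s,2]))
    s=k&(P[:,2]<.0095+.004)&(P[:,2]>.003)&(F.min(1)>125)&(np.ptp(F,axis=1)<25); s&=abs(np.hypot(P[:,0]-.5425,P[:,1]-.007)-.052)<.004
    print("white",[np.round(np.degrees(np.arctan2(q[1]-.007,q[0]-.5425))) for q in P[s]][:20])
save(im,"w12",(60,300,180,500),2)
E
```

```text
[ 0.4656 -0.012   0.2158] [0.7895 0.1668 0.2425]
scene top 1009 [0.545  0.0074] 0.12067988086602466
bar 140 (array([0.5491, 0.0079]), np.float64(15.52310412957981)) 0.15228346365401518
white [np.float64(58.0), np.float64(61.0), np.float64(-38.0), np.float64(-38.0), np.float64(15.0), np.float64(18.0)]
wrist top 9804 [0.5431 0.0066] 0.12135547388691409
bar 1398 (array([0.544 , 0.0066]), np.float64(15.261428141375859)) 0.15325709213995828
white []
```

View pics/w12.png

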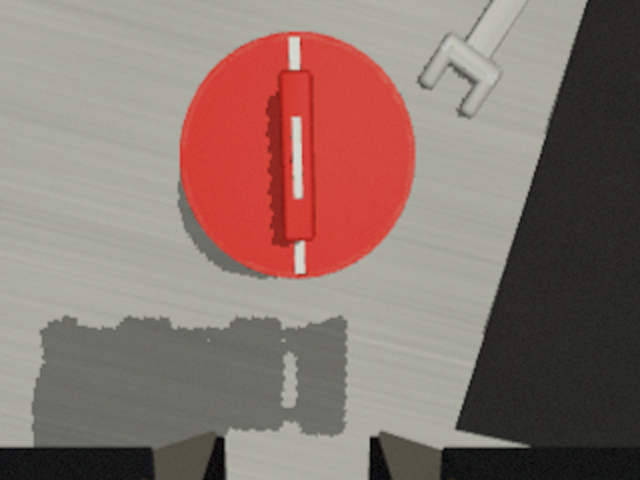

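The picture shows the cover flat on the base, with its grip upright at (297,155). The bar lies at 15.3–15.5° and the base's white mark at 15–18°, so they line up. The cover's top is 120.6 mm above the bench, and the gripper is clear of everything.

```bash
python3 -c "
from cell import job
print(job.sign_off())"
```

```text
the job is handed in; nothing more can be done
None
```

The job is handed in, though the sign-off returned no verdict: the yellow cup is seated in the base with all five drills standing in it, and the red cover is down on the flange and turned clockwise to its stops.

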